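# Pack the insulated battery tools into their foam inserts

## Task

Pack the battery workshop's live-work tool case: lay each of the four red insulated tools (pliers, screwdriver, spanner, and the socket standing upright) into the foam cut-out of its own shape, pointing the way the cut-out does and seated flat on its blue floor. Set each one down rather than dropping it. Leave the two bare steel look-alikes, the spanner and the socket, where they are: metal without insulation has no place in this case.

Things in the scene. Friction and masses are not known exactly. Their poses are not given: they have to be found in the camera images.
- pliers: Red insulated combination pliers lying flat, closed, 132 mm long, 16 mm thick: two red handles with yellow collars, steel jaws. Origin: underside, at the grip point where the handles run parallel, together 30 mm wide (|x| < 17). x runs from the handles (ends at x = -66, 46 mm wide there) to the jaws (tip at x = +66, 20 mm wide); z up. About 0.2 kg.
- screwdriver: Red insulated screwdriver lying flat, 132 mm long: red handle with black flutes 28 mm wide, 30 mm high, from x = -66 to +22 mm; thin red shank (9 mm) with a steel tip to x = +66, its axis 15 mm above the underside. Does not roll. Origin: underside, below the axis, at the grip point on the handle. x runs from handle to tip; z up. About 0.1 kg.
- spanner: Red insulated open-end spanner lying flat, 133 mm long, 16 mm thick: red handle with a yellow stripe, 24 mm wide, from x = -66 to +32 mm; head with two bare steel prongs, 45 mm wide, to x = +67. Origin: underside, on the handle's centre line, the grip point. x runs from handle to jaw; z up. About 0.14 kg.
- socket: Red insulated socket standing upright, round, 36 mm diameter, 55 mm high, yellow ring near the foot, dark hexagonal mouth in a steel face on top. Origin: centre of its underside, z up. About 0.16 kg.
- bare_spanner: Look-alike: all bare steel spanner of the red one's shape, 10 mm thick. Does not belong in the case; stays where it lies. Origin and axes as for the red spanner.
- bare_socket: Look-alike: all bare steel socket standing upright, 36 mm diameter, 55 mm high. Does not belong in the case; stays where it stands. Origin: centre of its underside.
- pliers_insert: Pliers' black foam insert, 164 (x) x 76 (y) x 18 mm high, fixed in the open tool case. Origin: centre of its underside, 5 mm above the bench; blue floor, with a white silhouette of the tool, 6 mm above that. Cut-out x -74 to +74: 62 wide at the handle ends (x < -45), then 54, from x = 20 44, from 45 36. A finger channel (|x| < 20) crosses it. The tool's origin and x go over these.
- screwdriver_insert: Screwdriver's black foam insert, 164 (x) x 76 (y) x 18 mm high, fixed in the open tool case. Origin: centre of its underside, 5 mm above the bench; blue floor, with a white silhouette of the tool, 6 mm above that. Cut-out x -74 to +74: 44 wide for the handle (x < 30), 24 for the shank (x > 30). A finger channel (|x| < 20) crosses it. The tool's origin and x go over these.
- spanner_insert: Spanner's black foam insert, 164 (x) x 76 (y) x 18 mm high, fixed in the open tool case. Origin: centre of its underside, 5 mm above the bench; blue floor, with a white silhouette of the tool, 6 mm above that. Cut-out x -74 to +74: 40 wide for the handle (x < -20), 60 for the head (x > 20). A finger channel (|x| < 20) crosses it. The tool's origin and x go over these.
- socket_insert: Socket's black foam insert, 164 (x) x 76 (y) x 18 mm high, fixed in the open tool case. Origin: centre of its underside, 5 mm above the bench; blue floor, with a white silhouette of the tool, 6 mm above that. Round cut-out 52 mm across on the origin. The four inserts stand 2 x 2 in any order, one heading. Case 166 x 344 x 28 mm high; its lid, 22 mm high, lies folded back on the far side.
Things that resemble listed ones, but are neither listed nor needed, are in the scene too. Leave any purple look-alike of the spanner alone.

How it is judged:
At the end, for the whole second after the job is handed in: Each red tool rests in its own insert: origins within 14 mm horizontally, on the blue floor (origin 3 to 10 mm above the insert's underside), within 0.10 rad of level or upright, long tools along the cut-out within 0.22 rad, all still; both bare steel tools within 30 mm of their start (horizontal distance between pliers and pliers_insert below 0.014 m and z of pliers in the frame of pliers_insert between 0.003 and 0.01 m and angle between each of pliers, screwdriver, spanner, socket's own z axis and vertical below 0.1 rad and linear speed of each of pliers, screwdriver, spanner, socket below 0.02 m/s and angle between the x axis of pliers and the x axis of pliers_insert, either way round below 0.22 rad and horizontal distance between screwdriver and screwdriver_insert below 0.014 m and z of screwdriver in the frame of screwdriver_insert between 0.003 and 0.01 m and angle between the x axis of screwdriver and the x axis of screwdriver_insert, either way round below 0.22 rad and horizontal distance between spanner and spanner_insert below 0.014 m and z of spanner in the frame of spanner_insert between 0.003 and 0.01 m and angle between the x axis of spanner and the x axis of spanner_insert, either way round below 0.22 rad and horizontal distance between socket and socket_insert below 0.014 m and z of socket in the frame of socket_insert between 0.003 and 0.01 m and distance of each of bare_spanner, bare_socket from where it was at the start of the episode below 0.03 m); the robot touches nothing.
It fails at once if the bare spanner is moved more than 30 mm from its place (distance of bare_spanner from where it was at the start of the episode above 0.03 m).
It fails at once if the bare socket is moved more than 30 mm from its place (distance of bare_socket from where it was at the start of the episode above 0.03 m).
It fails at once if a red tool is dropped or thrown (faster than 0.9 m/s, a fall of about 4 cm, with no finger on it) ((linear speed of pliers above 0.9 m/s and contact force between the fingers and pliers below 0.05 N) or (linear speed of screwdriver above 0.9 m/s and contact force between the fingers and screwdriver below 0.05 N) or (linear speed of spanner above 0.9 m/s and contact force between the fingers and spanner below 0.05 N) or (linear speed of socket above 0.9 m/s and contact force between the fingers and socket below 0.05 N)).
It also fails if it takes over 96 s, if anything falls off the work surface, if the arm or the gripper's body presses on something with over 40 N, if the wrist force passes 120 N, or if a joint passes its speed limit or range.

## Robot

A 6-joint arm with a two-finger parallel gripper is mounted at the origin on the work surface. World frame = base frame: x ahead of the robot, y to its left, z up, the work surface at z = 0. Lengths are in m, angles in rad, forces in N, time in s.
With the tool pointing down it reaches from about 0.425 to 0.95 m from the base axis. Payload 3.5 kg.
Tool frame: the origin (TCP) lies on the centre line of the jaws, within the pads' length; the fingertips stand ahead of it and the grasp point (between the pads) lies 11 mm behind it (tips_ahead is the z of the fingertips in the tool frame, in m); z points along the fingers, y is the direction in which the jaws open and shut (so a half turn about z gives the same grasp; the last joint's range is limited). The gripper opens to 85 mm and grips with 20 to 120 N. Pads are 22 mm wide; open, the fingers measure 114 mm over their backs; the gripper's body (76 mm by 85 mm) begins 54 mm behind the grasp point. The pads swing forward as they close: fully open they stand 13 mm farther back than shut.
Start: joints at [-1.458, 0.286, 1.577, -0, 1.279, -0.15], TCP at [0.175, -0.652, 0.239] pointing down, gripper open.
Joint ranges: [-2.77, 2.77], [-0.9, 2.22], [0.21, 2.48], [-1.53, 4.67], [0.24, 2.81], [-2.84, 2.84]. Speed limits (rad/s): [2.79, 2.79, 3.14, 3.14, 3.14, 3.14].

## Interface

Orientations are given as a unit quaternion [x, y, z, w].
In Python, from plant import * gives the robot as it stands. The module is installed in compiled form; this text tells all that it offers.
- The arm moves only by the tool move_arm, never from a script. Its arguments are lists of equal length, an entry for each row: "linear": the shift along the world's x, y, z in m, a list of three; "twist": the turn, a rotation vector about the world's x, y, z in degrees, a list of three. A call has 1 to 20 rows; each row shifts and turns the pose as measured when the row begins; what a row does not reach is not made up. A row lasts 1/12 s, in which the tool goes at most 41.7 mm and 7.16 degrees, less where a joint would pass 70% of its speed; a pose out of reach is approached as far as the arm can. A call is refused whole if a number of a shift passes 0.0417 or a number of a turn 7.16, either way. A call with a gripper value outside its range is refused whole. "grip" is the opening, from 0 (shut) to 1 (fully open), set as the call begins (left out, the last holds). The fingers move at their own pace and stop on an object; "force" is the grip in N (left out, the last holds). Time passes only in rows, so rows that do not move let the fingers close. It gives the time, the measured TCP pose, the force and the opening at its end, in the units of the state.
- get_state(): the state, without advancing time (a new reading comes with each control period).
- read_camera(name): name is "scene" or "top" or "wrist"; returns a dict with "img" (480x640x3 uint8, blue, green, red), "depth" (480x640 float32, m along the optical axis (not along the pixel's ray), 0 where there is no reading), "fx", "fy", "cx", "cy" (pixels), "rvec" (rotation vector, rad) and "tvec" (3), from world to camera coordinates, as OpenCV has them. Camera axes: x right, y down, z forward; pixel columns grow to the right and rows downward; lengths in m; the calibration is good to about 2 mm. A picture is of the moment at which its call begins.
- sign_off(): hands the job in, once; it reports no verdict.
The state is a dict: "time": time; "qpos": joint angles; "dq": joint speeds; "joint_efforts": joint torques, N m; "eef_pos": TCP position; "tcp_rot": TCP orientation; "contact_force": force on the tool from outside, world axes, zero at the start; "wrist_torque": the same for the moment, N m; "opening": opening from 0.0 (shut) to 1.0 (fully open).
Only numpy, scipy, OpenCV 4.12 (cv2) and the standard library are available. Lean on these libraries where they do the work, as an engineer would, in place of code of your own. Each camera call takes 0.05 s, during which the arm holds its last target.

## Working session

There is one attempt and no reset: what is moved stays moved. The work goes in short steps, Python scripts to look and compute and a tool call to move; the robot and the scene stay as the last step left them, time stands still between calls to the robot, and variables do not carry over. Pictures are saved under pics/ and viewed, and the job is handed in when it is done.

Besides the shell and the picture viewer there is one more tool, called as name(argument=value, ...), one argument or row to a line, values as JSON. move_arm: Moves the arm, as the interface text tells. Its arguments: {"type":"object","properties":{"linear":{"type":"array","items":{"type":"array","items":{"type":"number"}}},"twist":{"type":"array","items":{"type":"array","items":{"type":"number"}}},"grip":{"type":"number"},"force":{"type":"number"}},"required":["linear","twist"]}

```bash
mkdir -p pics; cat > h.py <<'E'
from plant import *
import numpy as np, cv2
def snap(n,f):
    c=read_camera(n); cv2.imwrite('pics/'+f,c['img']); np.savez('pics/'+f+'.npz',**c); return c
def pose(c):
    R=cv2.Rodrigues(np.array(c['rvec'],float))[0]; t=np.array(c['tvec'],float).ravel(); return R,t
def toplane(c,u,v,z):
    R,t=pose(c); d=R.T@np.array([(u-c['cx'])/c['fx'],(v-c['cy'])/c['fy'],1.]); o=-R.T@t
    return o+d*(z-o[2])/d[2]
def proj(c,p):
    R,t=pose(c); q=R@np.array(p,float)+t; return c['fx']*q[0]/q[2]+c['cx'],c['fy']*q[1]/q[2]+c['cy']
def cloud(c):
    R,t=pose(c); v,u=np.mgrid[0:480,0:640]; d=c['depth']
    P=np.stack([(u-c['cx'])/c['fx']*d,(v-c['cy'])/c['fy']*d,d],-1)
    return (P-t)@R
E
python3 - <<'E'
from h import *
for n in ['top','scene','wrist']:
    c=snap(n,n+'0.png'); R,t=pose(c); print(n,-R.T@t,R[2],c['fx'])
print(get_state())
E
```

```text
top [ 0.41077878 -0.01124344  0.841328  ] [ 0.08101581 -0.00194174 -0.99671092] 441.7808856898504
scene [1.15322647 0.35182646 0.90278043] [-0.58080964 -0.30854397 -0.75329993] 559.4988614693099
wrist [ 0.25283359 -0.63046689  0.37393504] [-0.3003965  -0.0774751  -0.95066269] 385.09829286572943
{'time': 0.15, 'qpos': array([-1.45798916e+00,  2.87047132e-01,  1.57783156e+00, -9.19091138e-06,
        1.27861275e+00, -1.50032969e-01]), 'dq': array([-0.00094026, -0.00057289, -0.00387698,  0.00081758,  0.00077276,
        0.0015549 ]), 'joint_efforts': array([ 6.09894778e-04, -4.06604469e+01, -2.93140912e+01, -1.74438865e-04,
        3.93969400e-03, -3.05547864e-06]), 'eef_pos': array([ 0.17532992, -0.65131841,  0.23821323]), 'tcp_rot': array([ 9.91376184e-01,  1.31043353e-01,  1.32712486e-05, -9.49309205e-04]), 'contact_force': array([ 1.21413903, -0.34565346, -1.32152544]), 'wrist_torque': array([ 0.03384248, -0.01231818, -0.03980934]), 'opening': 1.0016406669084001}
```

View pics/top0.png

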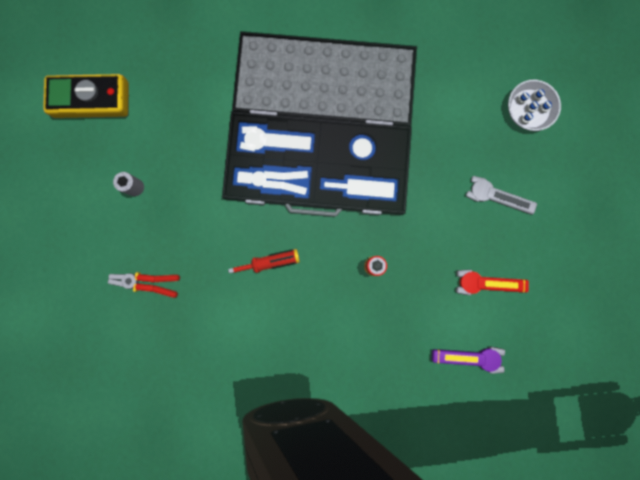

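View pics/scene0.png

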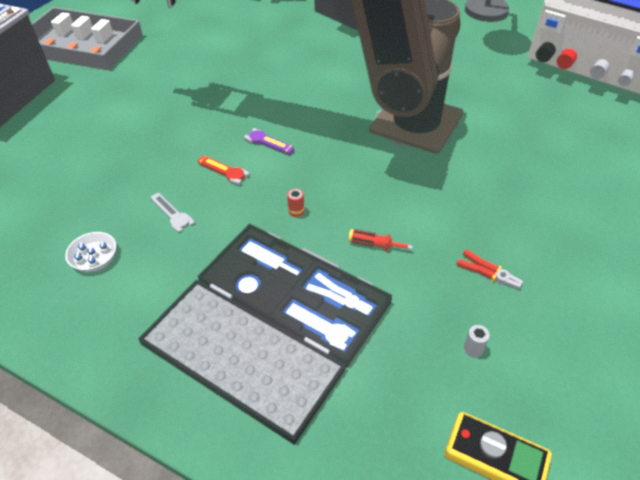

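View pics/wrist0.png

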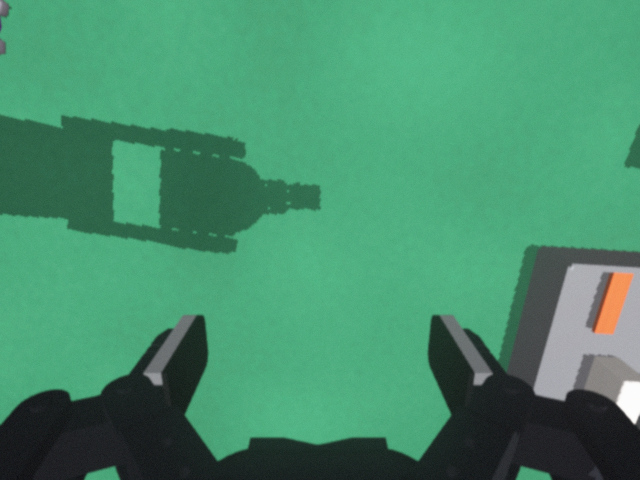

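Candidates in the top view:
- **Spanner:** red at (490,284). Purple at (468,358) and bare steel at (500,194) are look-alikes.
- **Socket:** red at (376,266). Bare steel at (127,183) is the look-alike.
- **Pliers and screwdriver:** (145,284) and (265,262), one of each.
- **Cut-outs:** spanner (275,139), socket (361,147), pliers (272,181), screwdriver (360,187).

Next I'll measure these and check the choice in a close crop.

```bash
cat > meas.py <<'E'
from h import *
def load(f): 
    d=np.load(f); return {k:d[k] for k in d.files}
def obj(c,mask,box,z,P=None):
    u0,v0,u1,v1=box; m=np.zeros_like(mask); m[v0:v1,u0:u1]=mask[v0:v1,u0:u1]
    vs,us=np.nonzero(m)
    W=np.array([toplane(c,u,v,z)[:2] for u,v in zip(us,vs)],np.float32)
    r=cv2.minAreaRect(W*1000)
    return len(us),np.round(r[0],1),np.round(r[1],1),round(r[2],1),np.round(W.mean(0)*1000,1)
if __name__=='__main__':
    c=load('pics/top0.png.npz'); img=c['img']; P=cloud(c)
    hsv=cv2.cvtColor(img,cv2.COLOR_BGR2HSV); H,S,V=cv2.split(hsv)
    ng=~((H>60)&(H<95)&(S>60)) ; ng&=V>0
    P2=P[...,2]
    print('bench z',np.median(P2[300:340,300:420]), 'blue floor', [P2[y,x].round(4) for x,y in [(275,139),(361,147),(272,181),(360,187)]], 'foam',P2[163,320])
    red=((H<8)|(H>172))&(S>120)&(V>60)
    white=(S<60)&(V>180)
    any_=ng
    for n,b,z in [('pliers',(100,262,190,305),.012),('driver',(222,242,306,282),.015),('spanner',(448,262,536,300),.013),('bare_sp',(460,170,545,220),.008)]:
        print(n,'all',obj(c,any_,b,z)); print('   red',obj(c,red,b,z))
    for n,b in [('spanner_i',(234,118,320,158)),('socket_i',(345,130,380,162)),('pliers_i',(228,162,316,200)),('driver_i',(315,170,402,204))]:
        print(n,obj(c,white,b,.011))
    for n,b in [('socket',(360,250,392,282)),('bare_so',(108,166,150,202))]:
        m=np.zeros_like(H); m[b[1]:b[3],b[0]:b[2]]=1
        hi=(m>0)&(P2>.045)&(P2<.07); Q=P[hi]; 
        print(n,hi.sum(),Q.mean(0),Q.min(0),Q.max(0))
    a=cv2.resize(img[240:310,95:315],None,fx=3.6,fy=3.6); b=cv2.resize(img[240:380,340:560],None,fx=3.6,fy=3.6)[:, :]
    cv2.imwrite('pics/crop1.png',cv2.resize(np.vstack([a,b[:350]]),(792,600)))
    cv2.imwrite('pics/crop2.png',cv2.resize(img[110:220,215:425],None,fx=3.8,fy=3.8,interpolation=cv2.INTER_CUBIC)[:600,:800])
E
python3 meas.py
```

```text
bench z -0.0001397474789759576 blue floor [np.float64(0.0082), np.float64(0.0107), np.float64(0.0102), np.float64(0.0109)] foam 0.024747301232114986
pliers all (1128, array([394.2, 314.9]), array([132.7,  45.2]), 82.3, array([392.2, 311.5], dtype=float32))
   red (497, array([386.8, 289.6]), array([39. , 77.9]), 0.3, array([389.9, 290.3], dtype=float32))
driver all (848, array([430.1,  91.4]), array([ 29.8, 135.2]), 12.8, array([432.6,  81. ], dtype=float32))
   red (588, array([430.1,  90.8]), array([ 25.6, 114.3]), 11.7, array([432.3,  82.3], dtype=float32))
spanner all (1257, array([ 397.1, -336.5]), array([ 44.6, 137. ]), 0.3, array([ 394.7, -329.9], dtype=float32))
   red (665, array([ 396.2, -339.4]), array([ 39. , 127.3]), 0.3, array([ 395. , -324.5], dtype=float32))
bare_sp all (1075, array([ 557.8, -360.4]), array([133.1,  47. ]), 69.5, array([ 561.1, -353.8], dtype=float32))Traceback (most recent call last):
  File "meas.py", line 20, in <module>
    print(n,'all',obj(c,any_,b,z)); print('   red',obj(c,red,b,z))
                                                   ~~~^^^^^^^^^^^
  File "meas.py", line 8, in obj
    r=cv2.minAreaRect(W*1000)
cv2.error: OpenCV(4.12.0) /io/opencv/modules/imgproc/src/convhull.cpp:143: error: (-215:Assertion failed) total >= 0 && (depth == CV_32F || depth == CV_32S) in function 'convexHull'
```

```bash
sed -i "s/print('   red',obj(c,red,b,z))/'bare' in n or print('   red',obj(c,red,b,z))/" meas.py; python3 meas.py|tail -8
```

```text
red (665, array([ 396.2, -339.4]), array([ 39. , 127.3]), 0.3, array([ 395. , -324.5], dtype=float32))
bare_sp all (1075, array([ 557.8, -360.4]), array([133.1,  47. ]), 69.5, array([ 561.1, -353.8], dtype=float32))
spanner_i (1074, array([669.8,  73.4]), array([ 47.1, 134.2]), 0.4, array([666.2,  80.1], dtype=float32))
socket_i (282, array([651.4, -93.6]), array([34.5, 35.3]), 90.0, array([652.4, -93.3], dtype=float32))
pliers_i (937, array([584.1,  78.1]), array([ 42.5, 133.4]), 0.4, array([588.6,  75.4], dtype=float32))
driver_i (810, array([575.4, -87.1]), array([132.5,  29.2]), 85.6, array([ 574.4, -100.1], dtype=float32))
socket 319 [ 0.42609685 -0.11471192  0.05515058] [ 0.40885561 -0.13189249  0.04642736] [ 0.44271833 -0.09772154  0.05882291]
bare_so 334 [0.57418957 0.34086571 0.05407198] [0.5576176  0.32487307 0.04516414] [0.59207265 0.35952817 0.05889639]
```

```bash
ls pics
```

```text
crop1.png
crop2.png
scene0.png
scene0.png.npz
top0.png
top0.png.npz
wrist0.png
wrist0.png.npz
```

View pics/crop1.png

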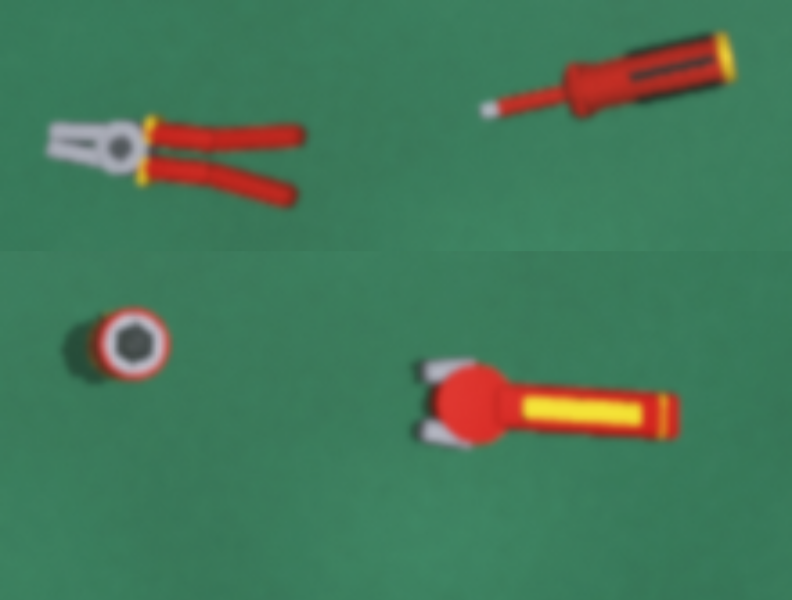

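View pics/crop2.png

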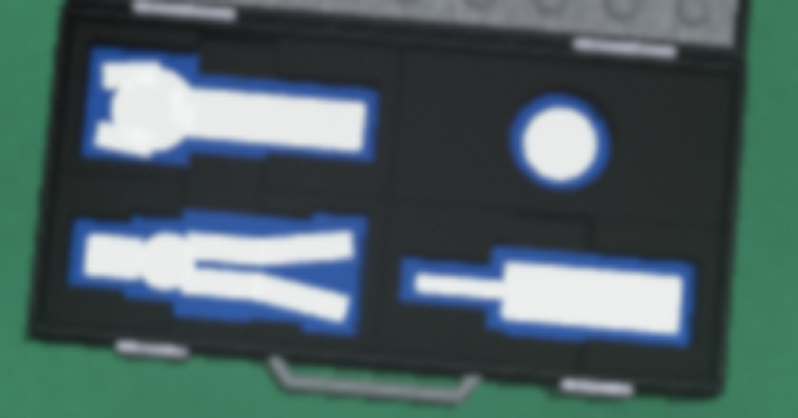

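```bash
cat > m2.py <<'E'
from meas import *
def an(W,flip=None,th=None):
    m=W.mean(0)
    if th is None:
        w,v=np.linalg.eigh(np.cov((W-m).T)); a=v[:,1]
        if a[1]<0:a=-a
        th=np.degrees(np.arctan2(a[1],a[0]))
    a=np.array([np.cos(np.radians(th)),np.sin(np.radians(th))]); b=np.array([-a[1],a[0]])
    s=(W-m)@a; t=(W-m)@b
    ls,hs=np.percentile(s,[.3,99.7]); lt,ht=np.percentile(t,[.3,99.7])
    o=m+a*(ls+hs)/2+b*(lt+ht)/2; o2=m+a*(ls+hs)/2
    return 'th %.1f len %.1f wid %.1f mid %s meanlat %s'%(th,(hs-ls),(ht-lt),np.round(o,1),np.round(o2,1))
if __name__=='__main__':
    c=load('pics/top0.png.npz'); img=c['img']; P=cloud(c)
    hsv=cv2.cvtColor(img,cv2.COLOR_BGR2HSV); H,S,V=cv2.split(hsv)
    ng=~((H>60)&(H<95)&(S>60)); white=(S<60)&(V>180)
    def sub(m,b):
        k=np.zeros(m.shape,bool); k[b[1]:b[3],b[0]:b[2]]=m[b[1]:b[3],b[0]:b[2]]; return k
    for n,b in [('pliers',(100,262,190,305)),('driver',(222,242,306,282)),('spanner',(448,262,536,300)),('bare_sp',(460,170,545,220))]:
        k=sub(ng&(P[...,2]>.006),b); print(n,k.sum(),an(P[k][:,:2]*1000),P[k][:,2].max())
    for n,b in [('spanner_i',(234,118,320,158)),('pliers_i',(228,162,316,200)),('driver_i',(315,170,402,204))]:
        vs,us=np.nonzero(sub(white,b)); W=np.array([toplane(c,u,v,.011)[:2] for u,v in zip(us,vs)])*1000
        print(n,an(W)); print('    ',an(W,th=85.3))
    c=load('pics/scene0.png.npz') # second view
    for n,p in [('socket_i',(.6514,-.0936,.011)),('pliers_i',(.586,.077,.011)),('socket',(.426,-.1147,.055)),('driver',(.430,.091,.03))]: print(n,proj(c,p))
E
python3 m2.py
```

```text
pliers 942 th 87.1 len 390.5 wid 57.8 mid [392.  185.2] meanlat [386.5 185.5] 0.8413279965069747
driver 764 th 102.6 len 130.8 wid 26.7 mid [430.4  91.2] meanlat [429.9  91.1] 0.033623846829146396
spanner 1121 th 86.9 len 391.4 wid 44.4 mid [ 401.4 -206.7] meanlat [ 401.6 -206.7] 0.8413279965069747
bare_sp 996 th 81.4 len 388.1 wid 230.1 mid [ 495.4 -220.4] meanlat [ 578.6 -233. ] 0.8413279965069747
spanner_i th 85.4 len 132.6 wid 46.5 mid [665.9  72.7] meanlat [665.6  72.7]
     th 85.3 len 132.5 wid 46.5 mid [665.8  72.7] meanlat [665.6  72.7]
pliers_i th 85.7 len 132.0 wid 42.5 mid [589.   78.5] meanlat [588.9  78.5]
     th 85.3 len 131.8 wid 42.5 mid [589.3  78.5] meanlat [588.9  78.5]
driver_i th 85.3 len 130.4 wid 28.9 mid [575.4 -87.8] meanlat [575.4 -87.8]
     th 85.3 len 130.4 wid 28.9 mid [575.4 -87.8] meanlat [575.4 -87.8]
socket_i (np.float64(247.5373430017814), np.float64(284.427929864953))
pliers_i (np.float64(339.888896226263), np.float64(293.62217098376095))
socket (np.float64(294.83000640247025), np.float64(193.65900458947957))
driver (np.float64(380.4083287496712), np.float64(236.1994228271275))
```

```bash
sed -i 's/(P\[...,2\]>.006)/(P[...,2]>.006)\&(P[...,2]<.1)/' m2.py; python3 m2.py | head -4; python3 -c "
from h import *
s=get_state(); from scipy.spatial.transform import Rotation as R
print(s['eef_pos'],R.from_quat(s['tcp_rot']).as_matrix(), s.keys())
import plant; print([x for x in dir(plant) if 'tip' in x.lower()], s['time'])"
```

```text
pliers 936 th 83.7 len 129.7 wid 40.7 mid [393.2 315.9] meanlat [393.2 315.9] 0.0200678373698033
driver 764 th 102.6 len 130.8 wid 26.7 mid [430.4  91.2] meanlat [429.9  91.1] 0.033623846829146396
spanner 1116 th 86.8 len 131.6 wid 44.4 mid [ 394.3 -336.4] meanlat [ 394.6 -336.5] 0.02123468239262751
bare_sp 992 th 70.4 len 130.2 wid 44.1 mid [ 558.9 -360.6] meanlat [ 558.8 -360.6] 0.01531900227550845
[ 0.17532992 -0.65131841  0.23821323] [[ 9.65655279e-01  2.59826544e-01 -2.22487723e-04]
 [ 2.59826494e-01 -9.65653477e-01  1.88572329e-03]
 [ 2.75114923e-04 -1.87876686e-03 -9.99998197e-01]] dict_keys(['time', 'qpos', 'dq', 'joint_efforts', 'eef_pos', 'tcp_rot', 'contact_force', 'wrist_torque', 'opening'])
['tips_ahead'] 0.15
```

```bash
python3 -c "
import plant; print(plant.tips_ahead() if callable(plant.tips_ahead) else plant.tips_ahead)"; python3 - <<'E'
import numpy as np
P=np.load('pics/top0.png.npz')
import sys; sys.path.insert(0,'.')
from h import cloud
c={k:P[k] for k in P.files}; C=cloud(c)
# heights along insert lateral line through pliers_i and driver_i, spanner_i origins (channel)
from h import proj
a=np.array([np.cos(np.radians(85.35)),np.sin(np.radians(85.35))]);b=np.array([-a[1],a[0]])
for n,o in [('pl',(.5888,.0785)),('dr',(.5754,-.0878)),('sp',(.6657,.0727))]:
    r=[]
    for t in range(-56,60,7):
        p=np.array(o)+b*t/1000; u,v=proj(c,(p[0],p[1],.015)); r.append(round(float(C[int(round(v)),int(round(u)),2])*1000))
    print(n,r)
E
```

```text
0.008
pl [8, 12, 11, 12, 11, 13, 11, 11, 8, 9, 12, 11, 12, 10, 27, 0, 1]
dr [12, 24, 22, 11, 10, 10, 11, 9, 11, 8, 11, 9, 10, 12, 23, 1, 0]
sp [20, 29, 21, 8, 10, 10, 10, 12, 8, 11, 9, 8, 12, 9, 12, 11, 11]
```

```bash
python3 - <<'E'
from meas import *
from scipy.spatial.transform import Rotation as R
c=load('pics/wrist0.png.npz'); C=cloud(c)
p=np.array([ 0.17532992, -0.65131841,  0.23821323]); Rm=R.from_quat([ 9.91376184e-01,1.31043353e-01,1.32712486e-05,-9.49309205e-04]).as_matrix()
Q=(C-p)@Rm
k=(c['depth']>0)&(np.abs(Q[...,2])<.06)&(np.abs(Q[...,1])<.1)&(np.abs(Q[...,0])<.05)
q=Q[k]; 
for s in (1,-1):
    w=q[q[:,1]*s>0]; print(w[:,2].max(), w[np.argsort(-w[:,2])[:2000]].mean(0), np.percentile(w[:,2],99), np.abs(w[:,1]).min())
E
```

```text
-0.0053924416983348 [ 0.00482806  0.0447815  -0.01914049] -0.009112900269598071 0.03624294272739362
-0.00591555991249399 [ 0.00487517 -0.04563272 -0.01932429] -0.008989387271636066 0.03696011103879099
```

move_arm(
  linear=[
    [0.018,0.026,-0.008],
    [0.018,0.026,-0.008],
    [0.018,0.026,-0.008],
    [0.018,0.026,-0.008],
    [0.018,0.026,-0.008],
    [0.018,0.026,-0.008],
    [0.018,0.026,-0.008],
    [0.018,0.026,-0.008],
    [0.018,0.026,-0.008],
    [0.018,0.026,-0.008],
    [0.018,0.026,-0.008],
    [0.018,0.026,-0.008],
    [0,0,0],
    [0,0,0],
  ],
  twist=[
    [0,0,6],
    [0,0,6],
    [0,0,6],
    [0,0,6],
    [0,0,6],
    [0,0,6],
    [0,0,6],
    [0,0,6],
    [0,0,6],
    [0,0,6],
    [0,0,6],
    [0,0,6],
    [0,0,0],
    [0,0,0],
  ],
  grip=0.75,
  force=50,
)

```text
time: 1.32
eef_pos: [0.3939, -0.3217, 0.1333]
tcp_rot: [0.704, 0.71, 0.001, -0.003]
contact_force: [0.5, -0.9, 0.2]
opening: 0.75
```

```bash
cat >> h.py <<'E'
from scipy.spatial.transform import Rotation as Ro
def to(x,y,z,th):
    s=get_state(); M=Ro.from_quat(s['tcp_rot']).as_matrix()
    Yd=np.array([[np.cos(np.radians(th)),np.sin(np.radians(th)),0],[np.sin(np.radians(th)),-np.cos(np.radians(th)),0],[0,0,-1.]]).T
    rv=np.degrees(Ro.from_matrix(Yd@M.T).as_rotvec())
    print('t%.2f'%s['time'],'pos',s['eef_pos'].round(4),'d',(np.array([x,y,z])-s['eef_pos']).round(4),'turn',rv.round(1),'op',round(float(s['opening']),3),'F',s['contact_force'].round(1),'q',s['qpos'].round(2))
E
python3 -c "
from h import *
to(.3945,-.3365,.010,86.8); snap('wrist','w1.png')"
```

```text
t1.32 pos [ 0.3939 -0.3217  0.1333] d [ 0.0006 -0.0148 -0.1233] turn [-0.4 -0.1 -3.6] op 0.75 F [ 0.5 -0.9  0.2] q [-0.89  0.04  2.06  0.    1.04 -0.89]
```

View pics/w1.png

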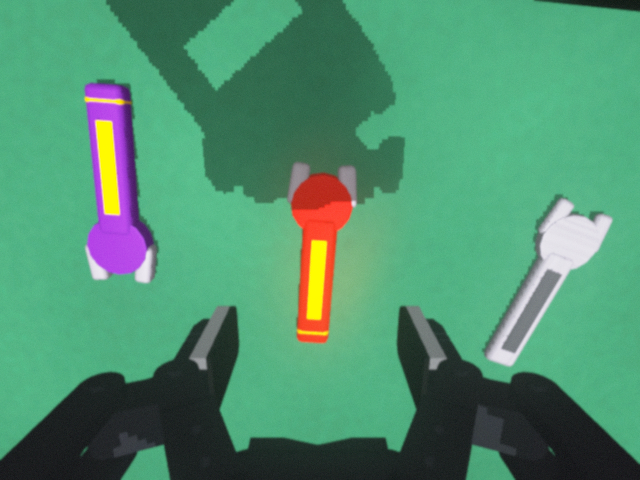

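move_arm(
  linear=[
    [0.0,-0.005,-0.025],
    [0.0,-0.005,-0.025],
    [0,-0.004,-0.025],
    [0,0,-0.02],
    [0,0,-0.01],
    [0,0,0],
    [0,0,0],
  ],
  twist=[
    [0,0,-1.5],
    [0,0,-1.5],
    [0,0,-0.6],
    [0,0,0],
    [0,0,0],
    [0,0,0],
    [0,0,0],
  ],
)

```text
time: 1.95
eef_pos: [0.3926, -0.3455, 0.0291]
tcp_rot: [0.732, 0.681, 0.0, 0.003]
contact_force: [0.6, -1.2, 0.2]
opening: 0.75
```

```bash
python3 -c "
from h import *
to(.3945,-.3365,.010,86.8)"
```

```text
t1.95 pos [ 0.3926 -0.3455  0.0291] d [ 0.0019  0.009  -0.0191] turn [0.2 0.2 1. ] op 0.75 F [ 0.6 -1.2  0.2] q [-0.92  0.23  2.08  0.    0.83 -0.84]
```

move_arm(
  linear=[
    [0.002,0.004,-0.005],
    [0,0.003,-0.005],
    [0,0.002,-0.004],
    [0,0,0],
    [0,0,0],
  ],
  twist=[
    [0,0,1],
    [0,0,0],
    [0,0,0],
    [0,0,0],
    [0,0,0],
  ],
)

```text
time: 2.37
eef_pos: [0.3965, -0.3388, 0.0185]
tcp_rot: [0.726, 0.687, -0.0, 0.007]
contact_force: [0.4, 0.7, 0.0]
opening: 0.749
```

```bash
python3 -c "
from h import *
to(.3945,-.3365,.010,86.8)
to(.3945,-.3365,.010,86.8)"
```

```text
t2.37 pos [ 0.3965 -0.3388  0.0185] d [-0.002   0.0023 -0.0085] turn [ 0.6  0.5 -0. ] op 0.749 F [0.4 0.7 0. ] q [-0.9   0.25  2.09  0.    0.8  -0.85]
t2.37 pos [ 0.3965 -0.3388  0.0185] d [-0.002   0.0023 -0.0085] turn [ 0.6  0.5 -0. ] op 0.749 F [0.4 0.7 0. ] q [-0.9   0.25  2.09  0.    0.8  -0.85]
```

move_arm(
  linear=[
    [-0.001,0.001,-0.004],
    [0,0.001,-0.003],
    [0,0,-0.001],
    [0,0,0],
  ],
  twist=[
    [0.5,0.4,0],
    [0,0,0],
    [0,0,0],
    [0,0,0],
  ],
)

```text
time: 2.7
eef_pos: [0.3963, -0.337, 0.011]
tcp_rot: [0.726, 0.688, 0.0, 0.002]
contact_force: [-0.6, -0.7, 1.0]
opening: 0.749
```

```bash
python3 -c "
from h import *
to(.3945,-.3365,.010,86.8)"
```

```text
t2.70 pos [ 0.3963 -0.337   0.011 ] d [-0.0018  0.0005 -0.001 ] turn [ 0.1  0.2 -0.1] op 0.749 F [-0.6 -0.7  1. ] q [-0.9   0.26  2.08  0.    0.79 -0.85]
```

Positioned; closing on the spanner, then a small lift.

move_arm(
  linear=[
    [0,0,0],
    [0,0,0],
    [0,0,0],
    [0,0,0],
    [0,0,0],
    [0,0,0],
    [0,0,0],
    [0,0,0],
  ],
  twist=[
    [0,0,0],
    [0,0,0],
    [0,0,0],
    [0,0,0],
    [0,0,0],
    [0,0,0],
    [0,0,0],
    [0,0,0],
  ],
  grip=0,
  force=60,
)

```text
time: 3.37
eef_pos: [0.3963, -0.3372, 0.0111]
tcp_rot: [0.726, 0.688, 0.0, 0.002]
contact_force: [0.2, -0.4, 0.2]
opening: 0.261
```

move_arm(
  linear=[
    [0,0,0.01],
    [0,0,0.02],
    [0,0,0.02],
    [0,0,0.02],
    [0,0,0.02],
    [0,0,0.01],
    [0,0,0],
    [0,0,0],
  ],
  twist=[
    [0,0,0],
    [0,0,0],
    [0,0,0],
    [0,0,0],
    [0,0,0],
    [0,0,0],
    [0,0,0],
    [0,0,0],
  ],
)

```text
time: 4.03
eef_pos: [0.3937, -0.3339, 0.1153]
tcp_rot: [0.726, 0.688, 0.001, -0.002]
contact_force: [0.3, 0.1, -1.5]
opening: 0.263
```

```bash
python3 -c "
from h import *
to(.6657,.0727,.021,85.35); snap('wrist','w2.png')"
```

```text
t4.03 pos [ 0.3937 -0.3339  0.1153] d [ 0.272   0.4066 -0.0943] turn [-0.2 -0.1 -1.5] op 0.263 F [ 0.3  0.1 -1.5] q [-0.9   0.08  2.06  0.    1.01 -0.85]
```

View pics/w2.png

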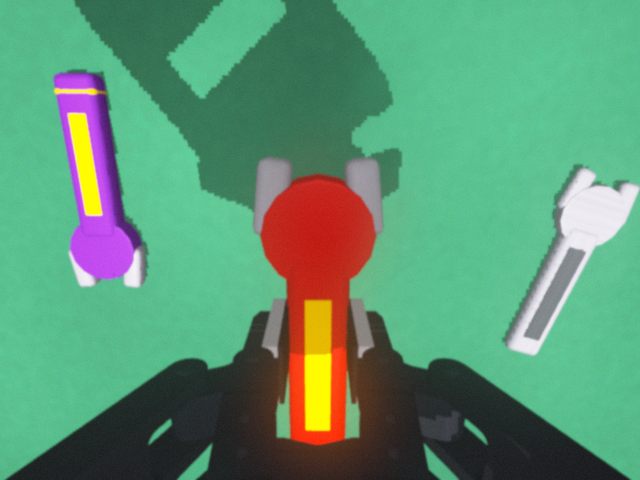

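move_arm(
  linear=[
    [0.01,0.015,0],
    [0.02,0.03,0],
    [0.021,0.031,0],
    [0.021,0.031,0],
    [0.021,0.031,0],
    [0.021,0.031,0],
    [0.021,0.031,0],
    [0.021,0.031,0],
    [0.021,0.031,0],
    [0.021,0.031,0],
    [0.021,0.031,0],
    [0.021,0.031,0],
    [0.02,0.03,0],
    [0.012,0.015,0],
    [0.005,0.005,0],
    [0,0,0],
    [0,0,0],
    [0,0,0],
  ],
  twist=[
    [0,0,0],
    [0,0,0],
    [0,0,0],
    [0,0,0],
    [0,0,0],
    [0,0,0],
    [0,0,0],
    [0,0,0],
    [0,0,0],
    [0,0,0],
    [0,0,0],
    [0,0,0],
    [0,0,0],
    [0,0,0],
    [0,0,0],
    [0,0,0],
    [0,0,0],
    [0,0,0],
  ],
)

```text
time: 5.58
eef_pos: [0.6633, 0.095, 0.0831]
tcp_rot: [0.728, 0.685, -0.013, -0.021]
contact_force: [-0.2, -0.4, -2.5]
opening: 0.26
```

```bash
python3 -c "
from h import *
to(.6657,.0727,.021,85.35)"
```

```text
t5.58 pos [0.6633 0.095  0.0831] d [ 0.0024 -0.0223 -0.0621] turn [-0.8 -2.7 -1.2] op 0.26 F [-0.2 -0.4 -2.5] q [-0.01  0.45  1.66  0.01  1.07  0.04]
```

move_arm(
  linear=[
    [0.001,-0.008,-0.005],
    [0.001,-0.008,-0.01],
    [0.0,-0.004,-0.01],
    [0,0,0],
    [0,0,0],
  ],
  twist=[
    [-0.4,-1.4,-0.6],
    [-0.4,-1.3,-0.6],
    [0,0,0],
    [0,0,0],
    [0,0,0],
  ],
)

```text
time: 6.0
eef_pos: [0.6616, 0.0675, 0.056]
tcp_rot: [0.738, 0.675, -0.002, -0.001]
contact_force: [0.4, 0.7, -1.2]
opening: 0.259
```

```bash
python3 -c "
from h import *
to(.6657,.0727,.021,85.35); snap('wrist','w3.png'); snap('top','t3.png')"
```

```text
t6.00 pos [0.6616 0.0675 0.056 ] d [ 0.0041  0.0052 -0.035 ] turn [ 0.1 -0.2  0.5] op 0.259 F [ 0.4  0.7 -1.2] q [-0.05  0.46  1.71 -0.    0.97  0.04]
```

View pics/w3.png

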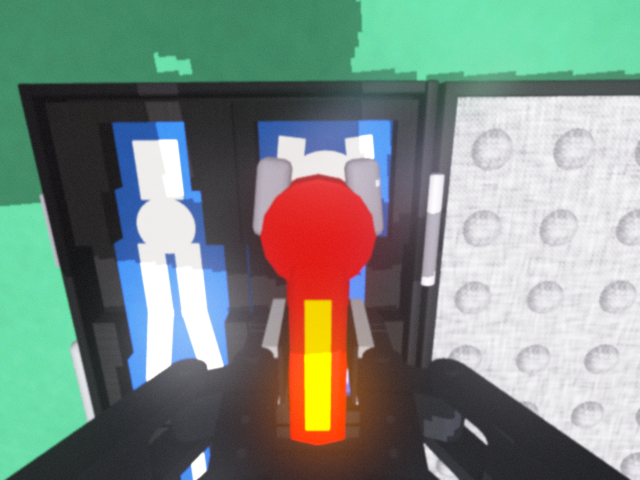

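move_arm(
  linear=[
    [0.002,0.002,-0.004],
    [0.001,0.002,-0.006],
    [0,0,-0.006],
    [0,0,0],
    [0,0,0],
  ],
  twist=[
    [0,0,0.5],
    [0,0,0],
    [0,0,0],
    [0,0,0],
    [0,0,0],
  ],
)

```text
time: 6.52
eef_pos: [0.6668, 0.0733, 0.0407]
tcp_rot: [0.734, 0.679, -0.0, 0.001]
contact_force: [-0.5, 1.0, -1.9]
opening: 0.262
```

```bash
python3 -c "
from h import *
to(.6657,.0727,.021,85.35)"
```

```text
t6.52 pos [0.6668 0.0733 0.0407] d [-0.0011 -0.0006 -0.0197] turn [ 0.1  0.  -0.2] op 0.262 F [-0.5  1.  -1.9] q [-0.04  0.49  1.7  -0.    0.95  0.04]
```

move_arm(
  linear=[
    [0,0,-0.006],
    [0,0,-0.006],
    [0,0,-0.003],
    [0,0,-0.001],
    [0,0,0],
    [0,0,0],
  ],
  twist=[
    [0,0,0],
    [0,0,0],
    [0,0,0],
    [0,0,0],
    [0,0,0],
    [0,0,0],
  ],
)

```text
time: 7.02
eef_pos: [0.6663, 0.0739, 0.0222]
tcp_rot: [0.734, 0.679, -0.001, 0.0]
contact_force: [0.1, 0.6, 0.9]
opening: 0.259
```

```bash
python3 -c "
from h import *
to(.6657,.0727,.022,85.35)"
```

```text
t7.02 pos [0.6663 0.0739 0.0222] d [-0.0006 -0.0012 -0.0002] turn [ 0.1 -0.  -0.2] op 0.259 F [0.1 0.6 0.9] q [-0.04  0.52  1.7  -0.    0.92  0.04]
```

Down on the floor (contact force sign flipped). Release and lift.

move_arm(
  linear=[
    [0,0,0],
    [0,0,0],
    [0,0,0],
    [0,0,0],
  ],
  twist=[
    [0,0,0],
    [0,0,0],
    [0,0,0],
    [0,0,0],
  ],
  grip=0.43,
)

```text
time: 7.35
eef_pos: [0.668, 0.0737, 0.0244]
tcp_rot: [0.734, 0.679, 0.001, 0.002]
contact_force: [0.2, 0.4, 0.2]
opening: 0.427
```

move_arm(
  linear=[
    [0,0,0.01],
    [0,0,0.015],
    [0,0,0.02],
    [0,0,0.02],
    [0,0,0.02],
    [0,0,0.01],
    [0,0,0],
    [0,0,0],
  ],
  twist=[
    [0,0,0],
    [0,0,0],
    [0,0,0],
    [0,0,0],
    [0,0,0],
    [0,0,0],
    [0,0,0],
    [0,0,0],
  ],
)

```text
time: 8.02
eef_pos: [0.6694, 0.0737, 0.1333]
tcp_rot: [0.734, 0.679, 0.004, 0.004]
contact_force: [-0.6, -0.7, 0.4]
opening: 0.428
```

```bash
python3 -c "
from h import *
to(.430,.0912,.012,102.6); snap('wrist','w4.png')"
```

```text
t8.02 pos [0.6694 0.0737 0.1333] d [-0.2394  0.0175 -0.1213] turn [-0.   0.7 17.1] op 0.428 F [-0.6 -0.7  0.4] q [-0.04  0.37  1.67 -0.    1.09  0.04]
```

View pics/w4.png

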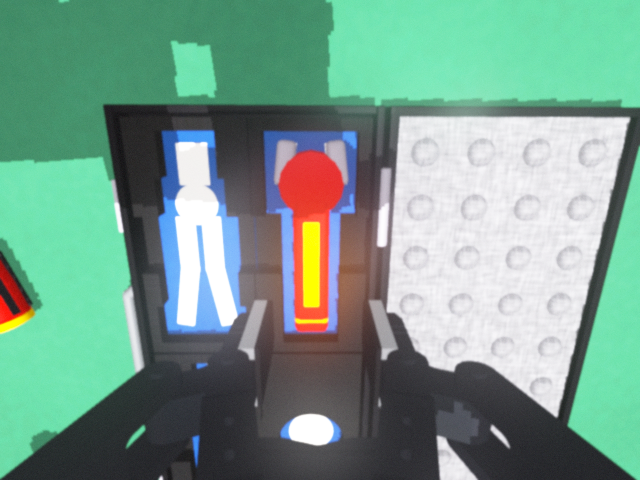

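The spanner sits in its cut-out: head at (312,180), handle down to (312,328), blue margin all round. Next is the screwdriver.

move_arm(
  linear=[
    [-0.015,0.001,0],
    [-0.028,0.002,0],
    [-0.028,0.002,0],
    [-0.028,0.002,0],
    [-0.028,0.002,0],
    [-0.028,0.002,0],
    [-0.028,0.002,-0.005],
    [-0.028,0.002,-0.01],
    [-0.015,0.001,-0.01],
    [-0.008,0.001,0],
    [0,0,0],
    [0,0,0],
    [0,0,0],
  ],
  twist=[
    [0,0.1,1.5],
    [0,0.1,2],
    [0,0.1,2],
    [0,0.1,2],
    [0,0.1,2],
    [0,0.1,2],
    [0,0.1,2],
    [0,0,2],
    [0,0,1.5],
    [0,0,0],
    [0,0,0],
    [0,0,0],
    [0,0,0],
  ],
  grip=0.75,
)

```text
time: 9.15
eef_pos: [0.4171, 0.0907, 0.0931]
tcp_rot: [0.621, 0.784, -0.008, -0.009]
contact_force: [0.1, -0.3, -0.7]
opening: 0.751
```

```bash
python3 -c "
from h import *
to(.430,.0912,.012,102.6)"
```

```text
t9.15 pos [0.4171 0.0907 0.0931] d [ 0.0129  0.0005 -0.0811] turn [ 0.  -1.4 -0.6] op 0.751 F [ 0.1 -0.3 -0.7] q [-0.02 -0.08  2.27 -0.    0.98 -0.25]
```

move_arm(
  linear=[
    [0.005,0,-0.01],
    [0.004,0,-0.02],
    [0.002,0,-0.02],
    [0,0,-0.015],
    [0,0,-0.004],
    [0,0,0],
    [0,0,0],
  ],
  twist=[
    [0,-0.8,-0.4],
    [0,-0.6,-0.2],
    [0,0,0],
    [0,0,0],
    [0,0,0],
    [0,0,0],
    [0,0,0],
  ],
)

```text
time: 9.73
eef_pos: [0.4421, 0.0894, 0.0278]
tcp_rot: [0.627, 0.779, 0.005, 0.007]
contact_force: [-1.0, 0.1, -0.6]
opening: 0.752
```

```bash
python3 -c "
from h import *
to(.430,.0912,.011,102.6); snap('wrist','w5.png')"
```

```text
t9.73 pos [0.4421 0.0894 0.0278] d [-0.0121  0.0018 -0.0168] turn [0.  1.  0.2] op 0.752 F [-1.   0.1 -0.6] q [-0.03  0.09  2.25 -0.    0.78 -0.24]
```

View pics/w5.png

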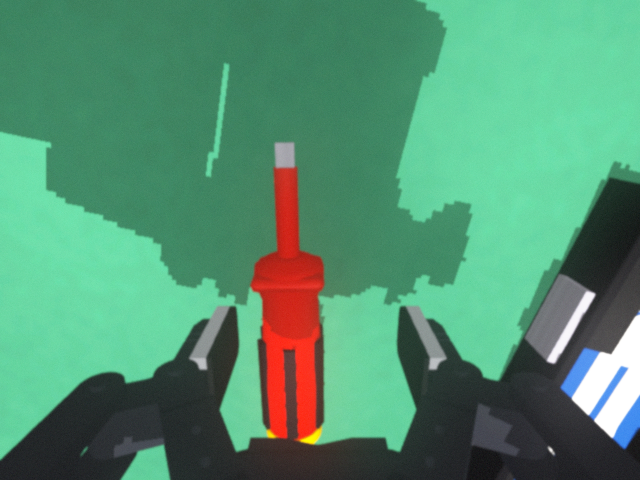

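move_arm(
  linear=[
    [-0.004,0.001,-0.003],
    [-0.004,0.0005,-0.004],
    [-0.002,0,-0.003],
    [0,0,-0.002],
    [0,0,0],
    [0,0,0],
  ],
  twist=[
    [0,0.7,0.2],
    [0,0,0],
    [0,0,0],
    [0,0,0],
    [0,0,0],
    [0,0,0],
  ],
)

```text
time: 10.28
eef_pos: [0.434, 0.0912, 0.0185]
tcp_rot: [0.625, 0.78, 0.004, 0.005]
contact_force: [0.3, -0.1, 0.4]
opening: 0.748
```

```bash
python3 -c "
from h import *
to(.430,.0912,.011,102.6)"
```

```text
t10.28 pos [0.434  0.0912 0.0185] d [-0.004   0.     -0.0075] turn [0.1 0.7 0. ] op 0.748 F [ 0.3 -0.1  0.4] q [-0.02  0.09  2.27 -0.    0.77 -0.24]
```

move_arm(
  linear=[
    [-0.003,0,-0.003],
    [-0.001,0,-0.003],
    [0,0,-0.001],
    [0,0,0],
  ],
  twist=[
    [0,0.7,0],
    [0,0,0],
    [0,0,0],
    [0,0,0],
  ],
)

```text
time: 10.62
eef_pos: [0.4298, 0.0912, 0.0111]
tcp_rot: [0.625, 0.78, -0.0, 0.0]
contact_force: [-0.3, 0.0, -0.1]
opening: 0.751
```

```bash
python3 -c "
from h import *
to(.430,.0912,.011,102.6)"
```

```text
t10.62 pos [0.4298 0.0912 0.0111] d [ 0.0002  0.     -0.0001] turn [ 0.1 -0.   0. ] op 0.751 F [-0.3  0.  -0.1] q [-0.02  0.11  2.27 -0.    0.76 -0.24]
```

move_arm(
  linear=[
    [0,0,0],
    [0,0,0],
    [0,0,0],
    [0,0,0],
    [0,0,0],
    [0,0,0],
    [0,0,0],
  ],
  twist=[
    [0,0,0],
    [0,0,0],
    [0,0,0],
    [0,0,0],
    [0,0,0],
    [0,0,0],
    [0,0,0],
  ],
  grip=0,
  force=60,
)

```text
time: 11.2
eef_pos: [0.43, 0.0912, 0.0111]
tcp_rot: [0.625, 0.78, -0.0, 0.0]
contact_force: [0.9, 0.5, -0.3]
opening: 0.314
```

```bash
python3 -c "
from h import *
to(.5754,-.0878,.022,85.35)"
```

```text
t11.20 pos [0.43   0.0912 0.0111] d [ 0.1454 -0.179   0.0109] turn [  0.1  -0.  -17.2] op 0.314 F [ 0.9  0.5 -0.3] q [-0.02  0.11  2.27 -0.    0.76 -0.24]
```

move_arm(
  linear=[
    [0,0,0.01],
    [0,0,0.02],
    [0,0,0.02],
    [0,0,0.02],
    [0,0,0.015],
    [0,0,0],
    [0,0,0],
  ],
  twist=[
    [0,0,0],
    [0,0,0],
    [0,0,0],
    [0,0,0],
    [0,0,0],
    [0,0,0],
    [0,0,0],
  ],
)

```text
time: 11.78
eef_pos: [0.4267, 0.0913, 0.1006]
tcp_rot: [0.625, 0.78, -0.002, -0.002]
contact_force: [-0.4, -0.3, -0.9]
opening: 0.317
```

```bash
python3 -c "
from h import *
to(.5754,-.0878,.022,85.35); snap('wrist','w6.png')"
```

```text
t11.78 pos [0.4267 0.0913 0.1006] d [ 0.1487 -0.1791 -0.0786] turn [ -0.   -0.3 -17.2] op 0.317 F [-0.4 -0.3 -0.9] q [-0.02 -0.08  2.25 -0.    0.98 -0.24]
```

View pics/w6.png

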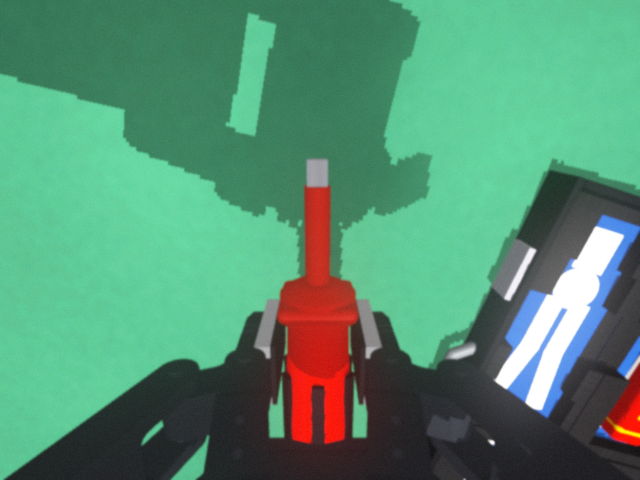

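move_arm(
  linear=[
    [0.008,-0.01,0.001],
    [0.016,-0.02,0.001],
    [0.018,-0.021,0.001],
    [0.018,-0.021,0.001],
    [0.018,-0.021,0.001],
    [0.018,-0.021,0.001],
    [0.018,-0.021,0],
    [0.014,-0.018,0],
    [0.008,-0.01,0],
    [0.004,-0.005,0],
    [0,0,0],
    [0,0,0],
    [0,0,0],
  ],
  twist=[
    [0,0,-1],
    [0,0,-2],
    [0,0,-2.5],
    [0,0,-2.5],
    [0,0,-2.5],
    [0,0,-2],
    [0,0,-2],
    [0,0,-2],
    [0,0,-0.5],
    [0,0,0],
    [0,0,0],
    [0,0,0],
    [0,0,0],
  ],
)

```text
time: 12.92
eef_pos: [0.5655, -0.0921, 0.0885]
tcp_rot: [0.741, 0.671, -0.009, -0.014]
contact_force: [-0.1, 0.4, -1.3]
opening: 0.316
```

```bash
python3 -c "
from h import *
to(.5754,-.0878,.022,85.35)"
```

```text
t12.92 pos [ 0.5655 -0.0921  0.0885] d [ 0.0099  0.0043 -0.0665] turn [-0.5 -1.8  1.1] op 0.316 F [-0.1  0.4 -1.3] q [-0.34  0.25  1.92 -0.    1.01 -0.24]
```

move_arm(
  linear=[
    [0.003,0.002,-0.005],
    [0.003,0.001,-0.01],
    [0.001,0,-0.012],
    [0,0,-0.005],
    [0,0,0],
    [0,0,0],
  ],
  twist=[
    [-0.3,-1,0.6],
    [-0.2,-0.8,0.5],
    [0,0,0],
    [0,0,0],
    [0,0,0],
    [0,0,0],
  ],
)

```text
time: 13.42
eef_pos: [0.569, -0.0845, 0.0534]
tcp_rot: [0.733, 0.68, -0.001, -0.002]
contact_force: [0.0, 0.5, -0.7]
opening: 0.315
```

```bash
python3 -c "
from h import *
to(.5754,-.0878,.022,85.35)"
```

```text
t13.42 pos [ 0.569  -0.0845  0.0534] d [ 0.0064 -0.0033 -0.0314] turn [-0.1 -0.3 -0.3] op 0.315 F [ 0.   0.5 -0.7] q [-0.32  0.3   1.94  0.    0.91 -0.25]
```

move_arm(
  linear=[
    [0.003,-0.001,-0.003],
    [0.003,-0.001,-0.005],
    [0,-0.001,-0.005],
    [0,0,0],
    [0,0,0],
  ],
  twist=[
    [-0.1,-0.3,-0.3],
    [0,0,0],
    [0,0,0],
    [0,0,0],
    [0,0,0],
  ],
)

```text
time: 13.83
eef_pos: [0.5764, -0.0878, 0.0403]
tcp_rot: [0.735, 0.678, 0.001, 0.001]
contact_force: [0.8, -0.0, -1.4]
opening: 0.322
```

```bash
python3 -c "
from h import *
to(.5754,-.0878,.022,85.35); snap('wrist','w7.png')"
```

```text
t13.83 pos [ 0.5764 -0.0878  0.0403] d [-0.001   0.     -0.0183] turn [ 0.1  0.2 -0. ] op 0.322 F [ 0.8 -0.  -1.4] q [-0.33  0.33  1.93  0.    0.88 -0.24]
```

View pics/w7.png

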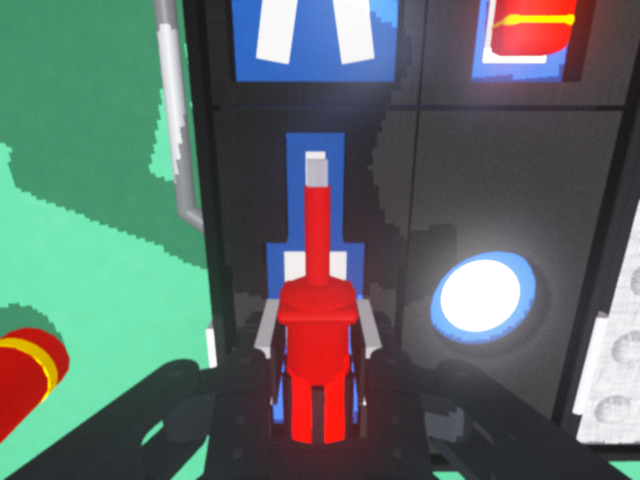

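move_arm(
  linear=[
    [-0.0005,0,-0.006],
    [0,0,-0.006],
    [0,0,-0.003],
    [0,0,-0.001],
    [0,0,0],
    [0,0,0],
  ],
  twist=[
    [0,0.2,0],
    [0,0,0],
    [0,0,0],
    [0,0,0],
    [0,0,0],
    [0,0,0],
  ],
)

```text
time: 14.38
eef_pos: [0.5756, -0.088, 0.0225]
tcp_rot: [0.735, 0.678, -0.001, -0.0]
contact_force: [-0.0, -0.5, -1.1]
opening: 0.313
```

```bash
python3 -c "
from h import *
to(.5754,-.0878,.022,85.35)"
```

```text
t14.38 pos [ 0.5756 -0.088   0.0225] d [-0.0002  0.0002 -0.0005] turn [ 0.  -0.1 -0. ] op 0.313 F [-0.  -0.5 -1.1] q [-0.33  0.36  1.93 -0.    0.86 -0.24]
```

move_arm(
  linear=[
    [0,0,-0.0008],
    [0,0,0],
    [0,0,0],
  ],
  twist=[
    [0,0,0],
    [0,0,0],
    [0,0,0],
  ],
)

```text
time: 14.63
eef_pos: [0.5761, -0.0881, 0.0226]
tcp_rot: [0.735, 0.678, -0.001, 0.0]
contact_force: [0.4, -0.6, -0.7]
opening: 0.317
```

move_arm(
  linear=[
    [0,0,0],
    [0,0,0],
    [0,0,0],
    [0,0,0],
  ],
  twist=[
    [0,0,0],
    [0,0,0],
    [0,0,0],
    [0,0,0],
  ],
  grip=0.45,
)

```text
time: 14.97
eef_pos: [0.5771, -0.0884, 0.0236]
tcp_rot: [0.735, 0.678, 0.0, 0.002]
contact_force: [-0.0, -0.6, -0.0]
opening: 0.445
```

move_arm(
  linear=[
    [0,0,0.01],
    [0,0,0.015],
    [0,0,0.02],
    [0,0,0.02],
    [0,0,0.01],
    [0,0,0],
    [0,0,0],
  ],
  twist=[
    [0,0,0],
    [0,0,0],
    [0,0,0],
    [0,0,0],
    [0,0,0],
    [0,0,0],
    [0,0,0],
  ],
)

```text
time: 15.55
eef_pos: [0.5765, -0.0883, 0.1042]
tcp_rot: [0.735, 0.678, 0.0, 0.002]
contact_force: [0.1, -0.6, -1.0]
opening: 0.447
```

```bash
python3 -c "
from h import *
to(.393,.316,.011,83.7); snap('wrist','w8.png')"
```

```text
t15.55 pos [ 0.5765 -0.0883  0.1042] d [-0.1835  0.4043 -0.0932] turn [ 0.1  0.1 -1.7] op 0.447 F [ 0.1 -0.6 -1. ] q [-0.33  0.23  1.91 -0.    1.   -0.24]
```

View pics/w8.png

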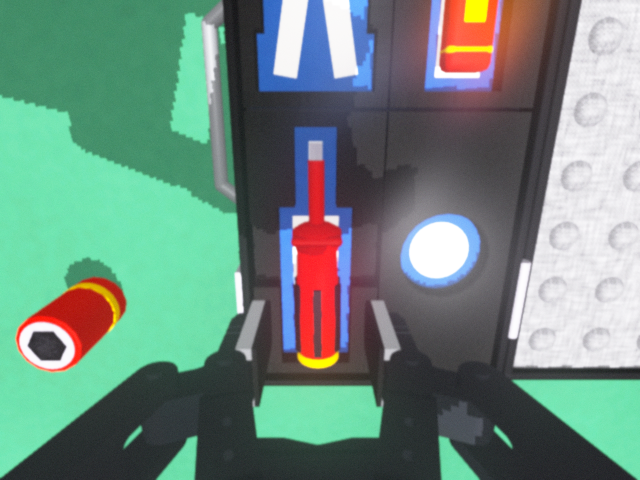

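The screwdriver lies in its cut-out, tip at (316,150) and butt at (317,360). Next is the pliers.

move_arm(
  linear=[
    [-0.006,0.014,0],
    [-0.012,0.027,0],
    [-0.013,0.03,0],
    [-0.013,0.03,0],
    [-0.013,0.03,0],
    [-0.013,0.03,0],
    [-0.013,0.03,0],
    [-0.013,0.03,0],
    [-0.013,0.03,0],
    [-0.013,0.03,0],
    [-0.013,0.03,0],
    [-0.013,0.03,0],
    [-0.013,0.03,0],
    [-0.01,0.02,0],
    [-0.005,0.008,0],
    [0,0,0],
    [0,0,0],
    [0,0,0],
  ],
  twist=[
    [0,0,0],
    [0,0,-0.2],
    [0,0,-0.2],
    [0,0,-0.2],
    [0,0,-0.2],
    [0,0,-0.2],
    [0,0,-0.2],
    [0,0,0],
    [0,0,0],
    [0,0,0],
    [0,0,0],
    [0,0,0],
    [0,0,0],
    [0,0,0],
    [0,0,0],
    [0,0,0],
    [0,0,0],
    [0,0,0],
  ],
  grip=0.75,
)

```text
time: 17.1
eef_pos: [0.3635, 0.3302, 0.0819]
tcp_rot: [0.743, 0.669, -0.017, -0.01]
contact_force: [0.1, 0.2, 0.4]
opening: 0.749
```

```bash
python3 -c "
from h import *
to(.393,.316,.011,83.7)"
```

```text
t17.10 pos [0.3635 0.3302 0.0819] d [ 0.0295 -0.0142 -0.0709] turn [ 0.5 -2.2 -0.4] op 0.749 F [0.1 0.2 0.4] q [0.52 0.09 2.12 0.01 0.97 0.62]
```

move_arm(
  linear=[
    [0.007,-0.004,-0.005],
    [0.009,-0.004,-0.01],
    [0.007,-0.003,-0.012],
    [0.002,0,-0.01],
    [0,0,-0.005],
    [0,0,0],
    [0,0,0],
  ],
  twist=[
    [0.3,-1.2,-0.2],
    [0.2,-0.8,-0.2],
    [0,0,0],
    [0,0,0],
    [0,0,0],
    [0,0,0],
    [0,0,0],
  ],
)

```text
time: 17.68
eef_pos: [0.3901, 0.3137, 0.0364]
tcp_rot: [0.748, 0.664, -0.002, -0.001]
contact_force: [0.2, -0.2, -0.0]
opening: 0.752
```

```bash
python3 -c "
from h import *
to(.393,.316,.011,83.7); snap('wrist','w9.png')"
```

```text
t17.68 pos [0.3901 0.3137 0.0364] d [ 0.0029  0.0023 -0.0254] turn [ 0.1 -0.3  0.5] op 0.752 F [ 0.2 -0.2 -0. ] q [0.47 0.18 2.12 0.   0.84 0.59]
```

View pics/w9.png

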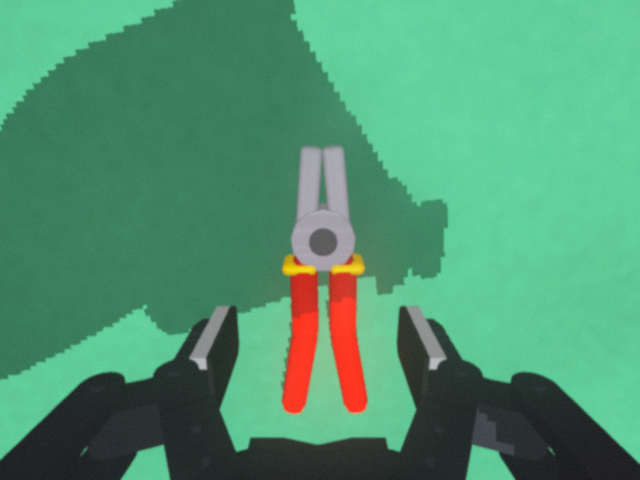

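move_arm(
  linear=[
    [0.001,0.001,-0.006],
    [0.001,0.001,-0.008],
    [0,0,-0.006],
    [0,0,-0.002],
    [0,0,0],
    [0,0,0],
  ],
  twist=[
    [0,-0.3,0.5],
    [0,0,0],
    [0,0,0],
    [0,0,0],
    [0,0,0],
    [0,0,0],
  ],
)

```text
time: 18.23
eef_pos: [0.3924, 0.3169, 0.0135]
tcp_rot: [0.744, 0.668, 0.001, 0.001]
contact_force: [0.1, -0.8, 0.2]
opening: 0.748
```

```bash
python3 -c "
from h import *
to(.393,.316,.011,83.7)"
```

```text
t18.23 pos [0.3924 0.3169 0.0135] d [ 0.0006 -0.0009 -0.0025] turn [ 0.   0.2 -0.1] op 0.748 F [ 0.1 -0.8  0.2] q [ 0.48  0.23  2.12 -0.    0.79  0.59]
```

move_arm(
  linear=[
    [0,0,-0.002],
    [0,0,-0.0005],
    [0,0,0],
  ],
  twist=[
    [0,0,0],
    [0,0,0],
    [0,0,0],
  ],
)

```text
time: 18.48
eef_pos: [0.3925, 0.3172, 0.011]
tcp_rot: [0.744, 0.668, 0.001, 0.001]
contact_force: [0.2, 0.4, 0.7]
opening: 0.748
```

move_arm(
  linear=[
    [0,0,0],
    [0,0,0],
    [0,0,0],
    [0,0,0],
    [0,0,0],
    [0,0,0],
    [0,0,0],
  ],
  twist=[
    [0,0,0],
    [0,0,0],
    [0,0,0],
    [0,0,0],
    [0,0,0],
    [0,0,0],
    [0,0,0],
  ],
  grip=0,
  force=60,
)

```text
time: 19.07
eef_pos: [0.3929, 0.3174, 0.0117]
tcp_rot: [0.744, 0.668, 0.002, 0.001]
contact_force: [0.5, -0.6, -0.6]
opening: 0.331
```

move_arm(
  linear=[
    [0,0,0.01],
    [0,0,0.02],
    [0,0,0.02],
    [0,0,0.02],
    [0,0,0.015],
    [0,0,0],
    [0,0,0],
  ],
  twist=[
    [0,0,0],
    [0,0,0],
    [0,0,0],
    [0,0,0],
    [0,0,0],
    [0,0,0],
    [0,0,0],
  ],
)

```text
time: 19.65
eef_pos: [0.389, 0.3153, 0.0995]
tcp_rot: [0.744, 0.668, -0.002, 0.0]
contact_force: [-0.5, 0.7, -1.7]
opening: 0.332
```

```bash
python3 -c "
from h import *
to(.5888,.0785,.022,85.35); snap('wrist','w10.png')"
```

```text
t19.65 pos [0.389  0.3153 0.0995] d [ 0.1998 -0.2368 -0.0775] turn [ 0.2 -0.1  1.5] op 0.332 F [-0.5  0.7 -1.7] q [ 0.48  0.07  2.1  -0.    0.97  0.59]
```

View pics/w10.png

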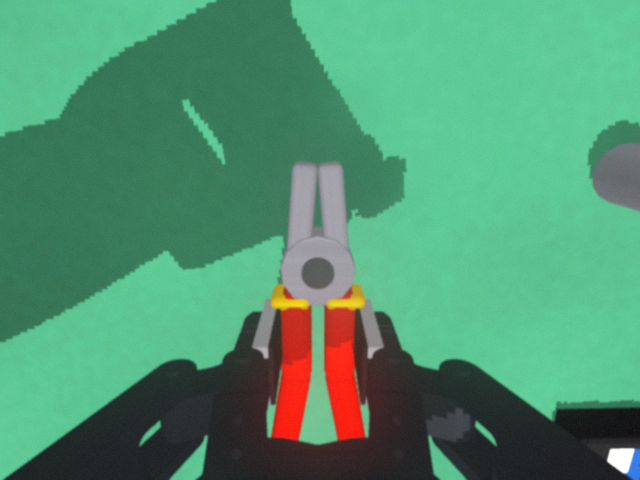

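move_arm(
  linear=[
    [0.008,-0.01,0.001],
    [0.016,-0.02,0.001],
    [0.02,-0.024,0.001],
    [0.02,-0.024,0.001],
    [0.02,-0.024,0.001],
    [0.02,-0.024,0.001],
    [0.02,-0.024,0.001],
    [0.02,-0.024,0],
    [0.02,-0.023,0],
    [0.014,-0.015,0],
    [0.006,-0.006,0],
    [0,0,0],
    [0,0,0],
    [0,0,0],
  ],
  twist=[
    [0,0,0.2],
    [0,0,0.2],
    [0,0,0.2],
    [0,0,0.2],
    [0,0,0.2],
    [0,0,0.2],
    [0,0,0.2],
    [0,0,0],
    [0,0,0],
    [0,0,0],
    [0,0,0],
    [0,0,0],
    [0,0,0],
    [0,0,0],
  ],
)

```text
time: 20.87
eef_pos: [0.5661, 0.0853, 0.0863]
tcp_rot: [0.734, 0.678, -0.016, -0.01]
contact_force: [0.2, 0.3, -1.9]
opening: 0.334
```

```bash
python3 -c "
from h import *
to(.5888,.0795,.022,85.35)"
```

```text
t20.87 pos [0.5661 0.0853 0.0863] d [ 0.0227 -0.0058 -0.0643] turn [ 0.3 -2.1 -0.1] op 0.334 F [ 0.2  0.3 -1.9] q [-0.02  0.26  1.92 -0.01  1.01  0.06]
```

move_arm(
  linear=[
    [0.006,-0.002,-0.004],
    [0.008,-0.002,-0.008],
    [0.005,0,-0.01],
    [0.001,0,-0.005],
    [0,0,0],
    [0,0,0],
  ],
  twist=[
    [0.2,-1.2,0],
    [0.1,-0.8,0],
    [0,0,0],
    [0,0,0],
    [0,0,0],
    [0,0,0],
  ],
)

```text
time: 21.37
eef_pos: [0.5805, 0.0883, 0.0557]
tcp_rot: [0.732, 0.682, -0.003, -0.003]
contact_force: [1.1, -0.2, -1.8]
opening: 0.328
```

```bash
python3 -c "
from h import *
to(.5888,.0795,.022,85.35)"
```

```text
t21.37 pos [0.5805 0.0883 0.0557] d [ 0.0083 -0.0088 -0.0337] turn [-0.1 -0.5 -0.6] op 0.328 F [ 1.1 -0.2 -1.8] q [-0.02  0.32  1.91  0.    0.93  0.05]
```

move_arm(
  linear=[
    [0.004,-0.004,-0.003],
    [0.004,-0.004,-0.005],
    [0,-0.001,-0.006],
    [0,0,0],
    [0,0,0],
    [0,0,0],
  ],
  twist=[
    [0,-0.5,-0.5],
    [0,0,0],
    [0,0,0],
    [0,0,0],
    [0,0,0],
    [0,0,0],
  ],
)

```text
time: 21.87
eef_pos: [0.5889, 0.0789, 0.0407]
tcp_rot: [0.735, 0.678, 0.001, -0.0]
contact_force: [0.3, -0.6, -2.4]
opening: 0.332
```

```bash
python3 -c "
from h import *
to(.5888,.0795,.022,85.35); snap('wrist','w11.png')"
```

```text
t21.87 pos [0.5889 0.0789 0.0407] d [-0.0001  0.0006 -0.0187] turn [-0.1  0.  -0.1] op 0.332 F [ 0.3 -0.6 -2.4] q [-0.04  0.35  1.9   0.    0.89  0.04]
```

View pics/w11.png

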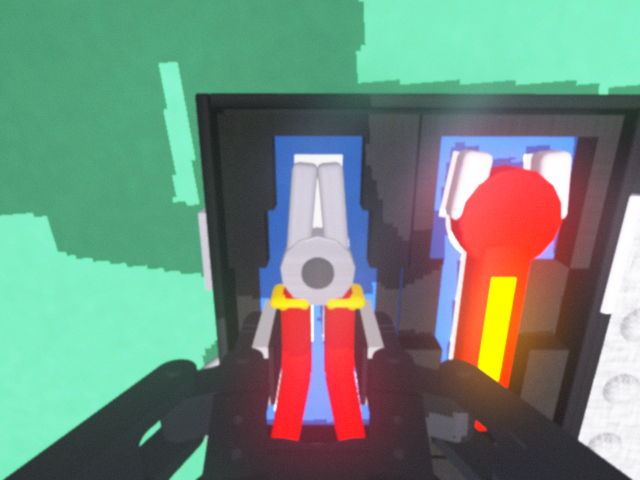

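move_arm(
  linear=[
    [0,0,-0.006],
    [0,0,-0.006],
    [0,0,-0.004],
    [0,0,-0.001],
    [0,0,0],
    [0,0,0],
  ],
  twist=[
    [0,0,0],
    [0,0,0],
    [0,0,0],
    [0,0,0],
    [0,0,0],
    [0,0,0],
  ],
)

```text
time: 22.42
eef_pos: [0.5894, 0.0789, 0.0227]
tcp_rot: [0.735, 0.678, 0.001, 0.0]
contact_force: [-0.6, -1.2, 0.4]
opening: 0.334
```

```bash
python3 -c "
from h import *
to(.5888,.0795,.022,85.35)"
```

```text
t22.42 pos [0.5894 0.0789 0.0227] d [-0.0006  0.0006 -0.0007] turn [-0.   0.1 -0.1] op 0.334 F [-0.6 -1.2  0.4] q [-0.04  0.38  1.9   0.    0.86  0.04]
```

move_arm(
  linear=[
    [0,0,0],
    [0,0,0],
    [0,0,0],
    [0,0,0],
  ],
  twist=[
    [0,0,0],
    [0,0,0],
    [0,0,0],
    [0,0,0],
  ],
  grip=0.46,
)

```text
time: 22.75
eef_pos: [0.5911, 0.079, 0.0245]
tcp_rot: [0.735, 0.679, 0.002, 0.002]
contact_force: [-0.9, -0.1, -0.4]
opening: 0.459
```

move_arm(
  linear=[
    [0,0,0.01],
    [0,0,0.015],
    [0,0,0.02],
    [0,0,0.02],
    [0,0,0.02],
    [0,0,0.01],
    [0,0,0],
    [0,0,0],
  ],
  twist=[
    [0,0,0],
    [0,0,0],
    [0,0,0],
    [0,0,0],
    [0,0,0],
    [0,0,0],
    [0,0,0],
    [0,0,0],
  ],
)

```text
time: 23.42
eef_pos: [0.5911, 0.0791, 0.1285]
tcp_rot: [0.735, 0.679, 0.004, 0.003]
contact_force: [0.1, -0.2, 0.1]
opening: 0.462
```

```bash
python3 -c "
from h import *
to(.426,-.1147,.035,85.35); snap('wrist','w12.png')"
```

```text
t23.42 pos [0.5911 0.0791 0.1285] d [-0.1651 -0.1938 -0.0935] turn [-0.   0.5 -0.1] op 0.462 F [ 0.1 -0.2  0.1] q [-0.04  0.23  1.87  0.    1.04  0.04]
```

View pics/w12.png

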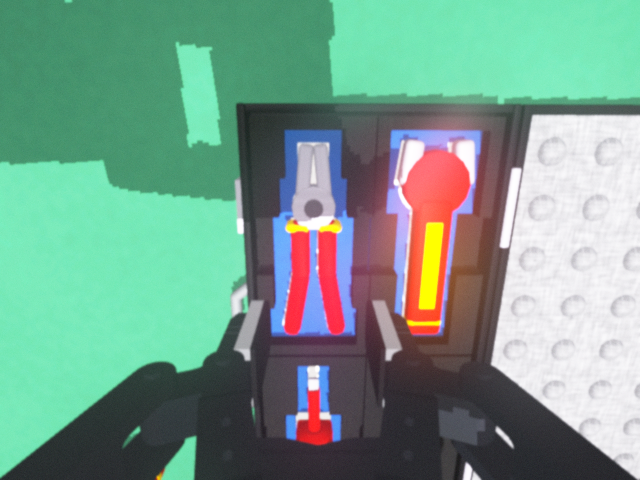

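Pliers seated: jaws at (313,165), handles to (313,330). Now the red socket.

move_arm(
  linear=[
    [-0.008,-0.01,0],
    [-0.015,-0.018,0],
    [-0.018,-0.021,0],
    [-0.018,-0.021,0],
    [-0.018,-0.021,0],
    [-0.018,-0.021,0],
    [-0.018,-0.021,0],
    [-0.018,-0.021,0],
    [-0.014,-0.018,0],
    [-0.01,-0.012,0],
    [-0.005,-0.006,0],
    [0,0,0],
    [0,0,0],
    [0,0,0],
  ],
  twist=[
    [0,0,0],
    [0,0,0],
    [0,0,0],
    [0,0,0],
    [0,0,0],
    [0,0,0],
    [0,0,0],
    [0,0,0],
    [0,0,0],
    [0,0,0],
    [0,0,0],
    [0,0,0],
    [0,0,0],
    [0,0,0],
  ],
  grip=0.9,
)

```text
time: 24.63
eef_pos: [0.4058, -0.1171, 0.1092]
tcp_rot: [0.734, 0.679, -0.005, -0.012]
contact_force: [-0.5, 0.7, 0.6]
opening: 0.896
```

```bash
python3 -c "
from h import *
to(.426,-.1147,.035,85.35)"
```

```text
t24.63 pos [ 0.4058 -0.1171  0.1092] d [ 0.0202  0.0024 -0.0742] turn [-0.6 -1.4 -0.2] op 0.896 F [-0.5  0.7  0.6] q [-0.52 -0.12  2.27 -0.    1.02 -0.44]
```

move_arm(
  linear=[
    [0.005,0.001,0],
    [0.006,0.001,0],
    [0.004,0,-0.004],
    [0.001,0,-0.004],
    [0,0,0],
    [0,0,0],
  ],
  twist=[
    [-0.3,-0.8,0],
    [-0.2,-0.5,0],
    [0,0,0],
    [0,0,0],
    [0,0,0],
    [0,0,0],
  ],
)

```text
time: 25.13
eef_pos: [0.4258, -0.1122, 0.1001]
tcp_rot: [0.732, 0.681, 0.001, -0.0]
contact_force: [-0.2, 0.5, -0.1]
opening: 0.896
```

```bash
python3 -c "
from h import *
to(.426,-.1147,.035,85.35)"
```

```text
t25.13 pos [ 0.4258 -0.1122  0.1001] d [ 0.0002 -0.0025 -0.0651] turn [-0.1  0.1 -0.5] op 0.896 F [-0.2  0.5 -0.1] q [-0.49 -0.07  2.24  0.    0.97 -0.42]
```

move_arm(
  linear=[
    [0,-0.001,-0.008],
    [0,-0.001,-0.014],
    [0,0,-0.014],
    [0,0,-0.012],
    [0,0,-0.006],
    [0,0,0],
    [0,0,0],
  ],
  twist=[
    [0,0,-0.3],
    [0,0,0],
    [0,0,0],
    [0,0,0],
    [0,0,0],
    [0,0,0],
    [0,0,0],
  ],
)

```text
time: 25.72
eef_pos: [0.4258, -0.1144, 0.0423]
tcp_rot: [0.734, 0.679, 0.001, 0.0]
contact_force: [-0.7, -0.5, 0.8]
opening: 0.897
```

```bash
python3 -c "
from h import *
to(.426,-.1147,.035,85.35); snap('wrist','w13.png')"
```

```text
t25.72 pos [ 0.4258 -0.1144  0.0423] d [ 0.0002 -0.0003 -0.0073] turn [-0.1  0.1 -0.1] op 0.897 F [-0.7 -0.5  0.8] q [-0.49  0.04  2.27  0.    0.83 -0.42]
```

View pics/w13.png

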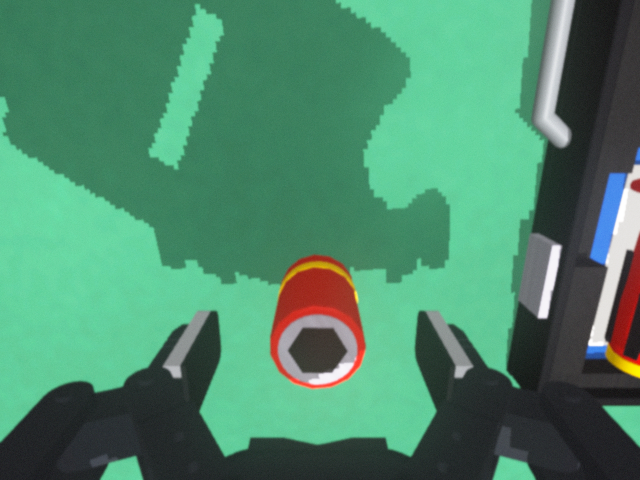

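move_arm(
  linear=[
    [0,0,-0.003],
    [0,0,-0.003],
    [0,0,0],
    [0,0,0],
  ],
  twist=[
    [0,0,0],
    [0,0,0],
    [0,0,0],
    [0,0,0],
  ],
)

```text
time: 26.1
eef_pos: [0.4273, -0.1153, 0.0379]
tcp_rot: [0.734, 0.679, 0.002, 0.002]
contact_force: [0.1, -0.7, -0.4]
opening: 0.903
```

move_arm(
  linear=[
    [0,0,0],
    [0,0,0],
    [0,0,0],
    [0,0,0],
    [0,0,0],
    [0,0,0],
    [0,0,0],
  ],
  twist=[
    [0,0,0],
    [0,0,0],
    [0,0,0],
    [0,0,0],
    [0,0,0],
    [0,0,0],
    [0,0,0],
  ],
  grip=0,
  force=60,
)

```text
time: 26.68
eef_pos: [0.4281, -0.1156, 0.039]
tcp_rot: [0.734, 0.679, 0.002, 0.003]
contact_force: [-1.2, -0.1, 0.6]
opening: 0.401
```

```bash
python3 -c "
from h import *
to(.6514,-.0936,.046,85.35); snap('wrist','w14.png')"
```

```text
t26.68 pos [ 0.4281 -0.1156  0.039 ] d [0.2233 0.022  0.007 ] turn [ 0.1  0.5 -0.2] op 0.401 F [-1.2 -0.1  0.6] q [-0.49  0.05  2.26  0.    0.82 -0.42]
```

move_arm(
  linear=[
    [0,0,0.01],
    [0,0,0.02],
    [0,0,0.02],
    [0,0,0.02],
    [0,0,0.01],
    [0,0,0],
    [0,0,0],
  ],
  twist=[
    [0,0,0],
    [0,0,0],
    [0,0,0],
    [0,0,0],
    [0,0,0],
    [0,0,0],
    [0,0,0],
  ],
)

```text
time: 27.32
eef_pos: [0.4248, -0.1138, 0.1226]
tcp_rot: [0.734, 0.679, 0.001, 0.0]
contact_force: [-0.5, 0.2, -2.2]
opening: 0.402
```

```bash
python3 -c "
from h import *
to(.6514,-.0936,.046,85.35); snap('wrist','w15.png'); snap('scene','s15.png')"
```

```text
t27.32 pos [ 0.4248 -0.1138  0.1226] d [ 0.2266  0.0202 -0.0766] turn [-0.1  0.1 -0.1] op 0.402 F [-0.5  0.2 -2.2] q [-0.49 -0.11  2.23  0.    1.02 -0.42]
```

View pics/w15.png

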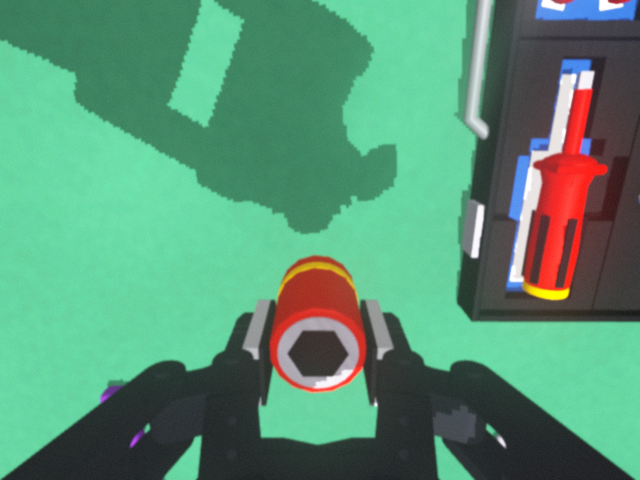

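View pics/s15.png

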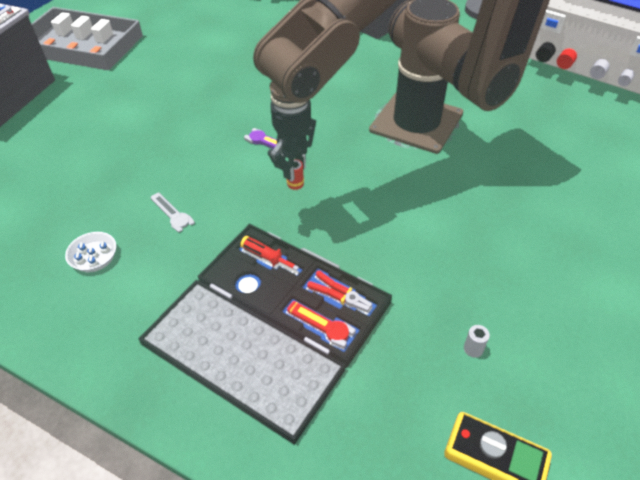

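move_arm(
  linear=[
    [0.01,0.001,0.002],
    [0.018,0.002,0.002],
    [0.022,0.002,0.002],
    [0.022,0.002,0.002],
    [0.022,0.002,0.002],
    [0.022,0.002,0.002],
    [0.022,0.002,0.002],
    [0.022,0.002,0.002],
    [0.022,0.002,0.002],
    [0.018,0.002,0],
    [0.01,0.001,0],
    [0.005,0,0],
    [0,0,0],
    [0,0,0],
    [0,0,0],
  ],
  twist=[
    [0,0,0],
    [0,0,0],
    [0,0,0],
    [0,0,0],
    [0,0,0],
    [0,0,0],
    [0,0,0],
    [0,0,0],
    [0,0,0],
    [0,0,0],
    [0,0,0],
    [0,0,0],
    [0,0,0],
    [0,0,0],
    [0,0,0],
  ],
)

```text
time: 28.67
eef_pos: [0.6476, -0.0858, 0.118]
tcp_rot: [0.735, 0.678, -0.006, -0.015]
contact_force: [0.4, 1.3, -2.5]
opening: 0.402
```

```bash
python3 -c "
from h import *
to(.6514,-.0936,.050,85.35)"
```

```text
t28.67 pos [ 0.6476 -0.0858  0.118 ] d [ 0.0038 -0.0078 -0.068 ] turn [-0.9 -1.7 -0. ] op 0.402 F [ 0.4  1.3 -2.5] q [-0.29  0.37  1.7   0.01  1.1  -0.21]
```

move_arm(
  linear=[
    [0.002,-0.004,-0.004],
    [0.001,-0.003,-0.008],
    [0,-0.001,-0.01],
    [0,0,-0.006],
    [0,0,0],
    [0,0,0],
  ],
  twist=[
    [-0.5,-1,0],
    [-0.3,-0.6,0],
    [0,0,0],
    [0,0,0],
    [0,0,0],
    [0,0,0],
  ],
)

```text
time: 29.17
eef_pos: [0.6466, -0.094, 0.0872]
tcp_rot: [0.736, 0.677, -0.001, -0.002]
contact_force: [0.0, 0.1, -1.4]
opening: 0.401
```

```bash
python3 -c "
from h import *
to(.6514,-.0945,.050,85.35)"
```

```text
t29.17 pos [ 0.6466 -0.094   0.0872] d [ 0.0048 -0.0005 -0.0372] turn [-0.1 -0.3  0.1] op 0.401 F [ 0.   0.1 -1.4] q [-0.3   0.4   1.73  0.    1.02 -0.22]
```

move_arm(
  linear=[
    [0.002,0,-0.004],
    [0.001,0,-0.006],
    [0,0,-0.005],
    [0,0,0],
    [0,0,0],
  ],
  twist=[
    [-0.1,-0.3,0],
    [0,0,0],
    [0,0,0],
    [0,0,0],
    [0,0,0],
  ],
)

```text
time: 29.58
eef_pos: [0.6503, -0.0939, 0.0715]
tcp_rot: [0.736, 0.677, 0.001, 0.001]
contact_force: [-0.3, -0.2, -2.6]
opening: 0.399
```

```bash
python3 -c "
from h import *
to(.6514,-.0945,.050,85.35); snap('wrist','w16.png')"
```

```text
t29.58 pos [ 0.6503 -0.0939  0.0715] d [ 0.0011 -0.0006 -0.0215] turn [0.  0.1 0.1] op 0.399 F [-0.3 -0.2 -2.6] q [-0.3   0.42  1.73  0.    0.99 -0.22]
```

View pics/w16.png

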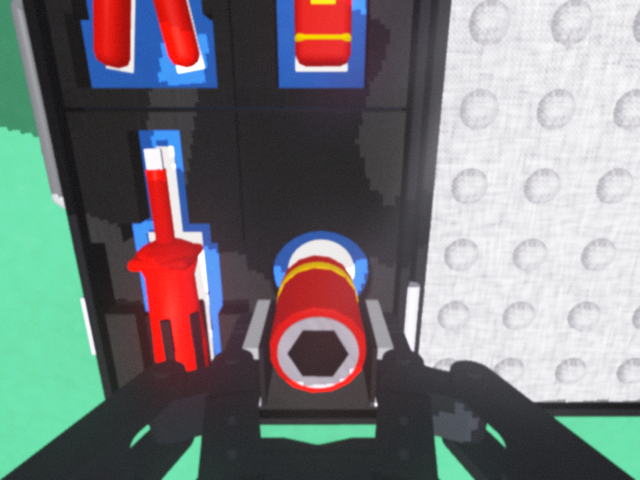

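move_arm(
  linear=[
    [0.0005,0,-0.006],
    [0,0,-0.006],
    [0,0,-0.005],
    [0,0,-0.002],
    [0,0,0],
    [0,0,0],
  ],
  twist=[
    [0,0,0],
    [0,0,0],
    [0,0,0],
    [0,0,0],
    [0,0,0],
    [0,0,0],
  ],
)

```text
time: 30.13
eef_pos: [0.6508, -0.0938, 0.0505]
tcp_rot: [0.736, 0.677, 0.001, 0.001]
contact_force: [0.2, -0.5, -0.9]
opening: 0.398
```

```bash
python3 -c "
from h import *
to(.6514,-.0945,.050,85.35)"
```

```text
t30.13 pos [ 0.6508 -0.0938  0.0505] d [ 0.0006 -0.0007 -0.0005] turn [0.  0.1 0.1] op 0.398 F [ 0.2 -0.5 -0.9] q [-0.3   0.45  1.73  0.    0.95 -0.22]
```

move_arm(
  linear=[
    [0,0,-0.001],
    [0,0,0],
    [0,0,0],
  ],
  twist=[
    [0,0,0],
    [0,0,0],
    [0,0,0],
  ],
)

```text
time: 30.38
eef_pos: [0.6514, -0.094, 0.0507]
tcp_rot: [0.736, 0.677, 0.001, 0.001]
contact_force: [-0.4, 0.1, -1.2]
opening: 0.401
```

move_arm(
  linear=[
    [0,0,0],
    [0,0,0],
    [0,0,0],
    [0,0,0],
    [0,0,0],
  ],
  twist=[
    [0,0,0],
    [0,0,0],
    [0,0,0],
    [0,0,0],
    [0,0,0],
  ],
  grip=0.62,
)

```text
time: 30.8
eef_pos: [0.6531, -0.0945, 0.0527]
tcp_rot: [0.736, 0.677, 0.002, 0.003]
contact_force: [0.4, -0.6, 0.4]
opening: 0.621
```

move_arm(
  linear=[
    [0,0,0.008],
    [0,0,0.012],
    [0,0,0.02],
    [0,0,0.02],
    [0,0,0.02],
    [0,0,0.02],
    [0,0,0.01],
    [-0.02,0,0.01],
    [-0.03,-0.02,0],
    [-0.03,-0.03,0],
    [-0.03,-0.03,0],
    [-0.03,-0.03,0],
    [-0.03,-0.03,0],
    [-0.02,-0.03,0],
    [0,-0.02,0],
    [0,0,0],
    [0,0,0],
  ],
  twist=[
    [0,0,0],
    [0,0,0],
    [0,0,0],
    [0,0,0],
    [0,0,0],
    [0,0,0],
    [0,0,0],
    [0,0,0],
    [0,0,0],
    [0,0,0],
    [0,0,0],
    [0,0,0],
    [0,0,0],
    [0,0,0],
    [0,0,0],
    [0,0,0],
    [0,0,0],
  ],
)

```text
time: 32.22
eef_pos: [0.4579, -0.2873, 0.1943]
tcp_rot: [0.734, 0.679, 0.005, 0.012]
contact_force: [0.3, -0.5, -0.1]
opening: 0.621
```

```bash
cat > chk.py <<'E'
from m2 import *
snap('top','t17.png'); snap('scene','s17.png'); c=load('pics/t17.png.npz'); img=c['img']; P=cloud(c); Z=P[...,2]
H,S,V=cv2.split(cv2.cvtColor(img,cv2.COLOR_BGR2HSV)); print(get_state()['time'],get_state()['eef_pos'])
red=((H<8)|(H>172)|((H>18)&(H<35)))&(S>120)&(V>60)
nf=(Z>.020)&(Z<.1)
met=(S<60)&(V>90)
def sub(m,b):
    k=np.zeros(m.shape,bool); k[b[1]:b[3],b[0]:b[2]]=m[b[1]:b[3],b[0]:b[2]]; return k
for n,b,z in [('spanner',(234,118,325,165),.023),('pliers',(228,160,316,203),.023),('driver',(315,168,402,206),.026)]:
    k=sub(red&nf,b); vs,us=np.nonzero(k); W=P[k][:,:2]*1000; print(n,an(W),'ztop',np.median(P[k][:,2]),P[k][:,2].max())
b=(340,115,390,170); k=sub((Z>.055)&(Z<.08),b); print('socket',k.sum(),P[k].mean(0),np.median(P[k][:,2]))
for nme,b in [('bare_sp',(460,170,545,220)),]:
    k=sub((~((H>60)&(H<95)&(S>60)))&(Z>.006)&(Z<.1),b); print(nme,an(P[k][:,:2]*1000))
b=(108,166,150,202); k=sub((Z>.045)&(Z<.07),b); print('bare_so',P[k].mean(0))
cv2.imwrite('pics/crop17.png',cv2.resize(img[110:220,215:425],None,fx=3.8,fy=3.8,interpolation=cv2.INTER_CUBIC)[:600,:800])
E
python3 chk.py
```

```text
32.3167 [ 0.45863405 -0.28643102  0.19422374]
spanner th 84.6 len 123.6 wid 38.2 mid [664.9  70.9] meanlat [664.3  71. ] ztop 0.026073190790201 0.030619306716600167
pliers th 85.2 len 78.1 wid 37.7 mid [586.2  54.2] meanlat [586.   54.2] ztop 0.025868873758136682 0.029802632063199115
driver th 86.1 len 120.4 wid 24.5 mid [574.9 -92.2] meanlat [574.4 -92.1] ztop 0.03675123122815115 0.043376150782165286
socket 328 [ 0.65016026 -0.09304598  0.06567295] 0.0661301236769378
bare_sp th 69.6 len 120.6 wid 43.2 mid [ 559.8 -356.3] meanlat [ 559.8 -356.3]
bare_so [0.57420884 0.34089761 0.05409433]
```

View pics/crop17.png

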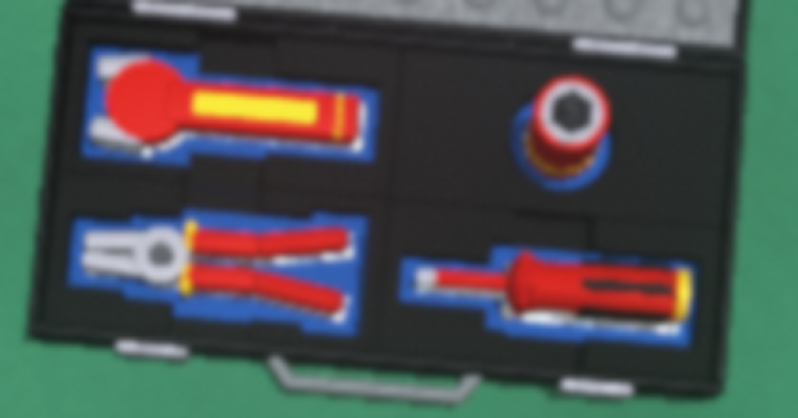

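View pics/s17.png

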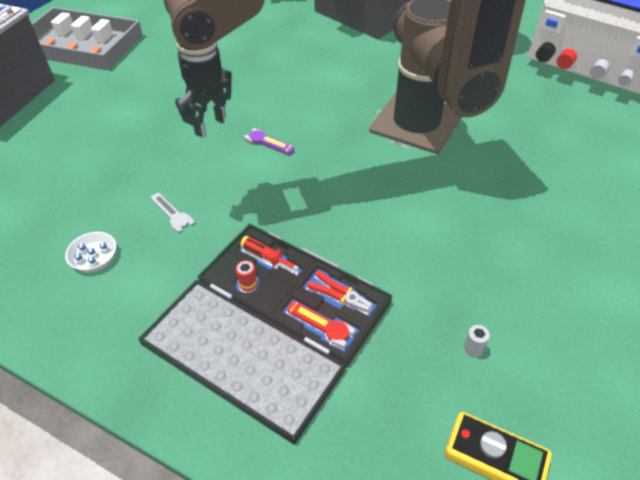

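```bash
python3 -c "
from plant import *
print(sign_off())"
```

```text
the job is handed in; nothing more can be done
None
```

I laid the four red tools one by one into their own cut-outs, pointing the way the cut-outs do. I lowered each to floor height before letting go and handed the job in at about 32 s of the 96 s allowed. `sign_off()` gave no verdict.

The last pictures, taken just before hand-in with the arm clear of everything, show:

| Tool | Top height measured | Expected on the blue floor | Offset from the cut-out |
|---|---|---|---|
| Socket | 66 mm | 66 mm | about 1–2 mm |
| Spanner | 26 mm | 27 mm | 2–3 mm (partial mask) |
| Pliers | 26 mm | 27 mm | about 3 mm sideways; lengthwise not measured |
| Screwdriver | about 41 mm (highest point 43 mm) | 41 mm | about 1 mm sideways; lengthwise not measured |

- **Direction:** the three long tools lie within about 1° of the cut-outs' heading. The two lengthwise gaps come from a red-only mask that leaves out the steel ends. At release, the gripper was within about 1 mm of its target for both tools.
- **Bare socket:** its measured position is unchanged.
- **Bare spanner:** its measured centre moved about 4 mm. The mask came out about 10 mm shorter this time, probably because of the arm's shadow, and the scene view shows the spanner where it was.
- **Purple spanner:** I left it alone.

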